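# Pack the specimen pots into the foam carrying case

## Robot

A 6-joint arm with a two-finger parallel gripper is mounted at the origin on the work surface. World frame = base frame: x ahead of the robot, y to its left, z up, the work surface at z = 0. Lengths are in m, angles in rad, forces in N, time in s.
With the tool pointing down it reaches from about 0.3 to 0.95 m from the base axis. Payload 3.1 kg.
Tool frame: the origin (TCP) lies between the finger pads; the fingertips stand env.tcp_to_tips ahead of it and the grasp point (between the pads) is the TCP (env.tcp_to_tips is the distance from the TCP to the fingertips, in m); z points along the fingers, x is the direction in which the jaws open and shut, and the axes are right-handed (so a half turn about z gives the same grasp; the last joint's range is limited). The gripper opens to 85 mm and grips with 20 to 120 N. Pads are 22 mm wide; open, the fingers measure 114 mm over their backs; the gripper's body (76 mm by 85 mm) begins 54 mm behind the grasp point. The pads swing forward as they close: fully open they stand 13 mm farther back than shut.
Start: joints at [1.031, 0.308, 1.634, -0, 1.2, -0.07], TCP at [0.283, 0.557, 0.25] pointing down, gripper open.
Joint ranges: [-3.06, 3.06], [-0.79, 1.96], [0.05, 2.63], [-1.19, 4.34], [0.05, 2.64], [-2.94, 2.94]. Speed limits (rad/s): [2.79, 2.79, 3.14, 3.14, 3.14, 3.14].

## Interface

Orientations are given as [roll, pitch, yaw] about the fixed x, y, z axes, in that order (R = Rz(yaw) Ry(pitch) Rx(roll)).
In Python, from cell import sensors, snapshot, camera_params, env, spot_in gives the robot as it stands.
- The arm moves only by the tool jog_arm, never from a script. Its argument "motion" is a list of rows, each an object with "delta_pos": the shift along the tool's x, y, z in m, a list of three; "twist": the turn, a rotation vector about the tool's x, y, z in degrees, a list of three; "hand": the gripper command: -1 is fully open, 1 is shut, values between are in proportion. A call has 1 to 20 rows; each row is the pose to reach, as a shift and turn from the pose commanded when the call began, along the tool's axes at that moment; what a row does not reach only later rows make up. A row lasts 1/10 s, in which the tool goes at most 50 mm and 8.59 degrees, less where a joint would pass 70% of its speed; a pose out of reach is approached as far as the arm can. A call with a gripper value outside its range is refused whole. The fingers move at their own pace and stop on an object; the grip force is fixed at half the most. Time passes only in rows, so rows that repeat a pose let the fingers close. It gives the time, the measured TCP pose, the force and the opening at its end, in the units of the state.
- sensors.observe(): the state, without advancing time (a new reading comes with each control period).
- snapshot(name): name is "scene" or "top"; returns the picture (420x560x3 uint8, blue, green, red); there is no depth.
- camera_params(name): a dict with "intrinsics" (3x3 intrinsics, pixels), "T" (4x4, takes a point from camera to world coordinates). Camera axes: x right, y down, z forward; pixel columns grow to the right and rows downward; lengths in m; the calibration is good to about 2 mm. A picture is of the moment at which its call begins. camera_params takes no time and is no camera call.
- env.hand_in(): hands the job in, once; it reports no verdict.
Trained networks look in the newest picture that a camera, given by its name, has taken for a name from the list of things; names that differ only in an ending like _2 or _b are one class to them, and where a whole thing is asked for, a point or a joint stands for the part that bears it (a point fixed in the world has none). Each returns a list of dicts, best first, with "p" (0 to 1); they miss things now and then, are a little off and sometimes report something else, mostly with a low value. They report only what shows in the picture. A call takes as long as a camera call. They do not tell look-alikes from the thing itself.
- spot_in(thing, camera): "location" ([x, y, z] in m, in world coordinates, good to about 4 mm: the middle of the surface that is visible of it).
The state is a dict: "clock": time; "qpos": joint angles; "qd": joint speeds; "joint_torque": joint torques, N m; "eef_pos": TCP position; "eef_rot": TCP orientation; "ft_force": force on the tool from outside, world axes, zero at the start; "torque": the same for the moment, N m; "width": opening from 0.0 (shut) to 1.0 (fully open).
Only numpy, scipy, OpenCV 4.12 (cv2) and the standard library are available. Lean on these libraries where they do the work, as an engineer would, in place of code of your own. Each camera call takes 0.05 s, during which the arm holds its last target.

## Task

Lift the cover off the carrying case by its knob and stand it upright on the middle of the black rubber mat. Then press every pot and box from the grey tray fully home, down to the bottom of a foam cutout of its own shape, and let go of them all. Finally put the cover back on the case so that it sits flat on the rim all round; leave the drum, the dish stack and the jar beyond the case where they are.

Things in the scene. Friction and masses are not known exactly. Their poses are not given: they have to be found in the camera images.
- case: White carrying case, fixed, 302 x 212 mm (long side along its x). Origin: centre of its underside; z up. A flat rim 20 mm wide, 41 mm above the table, surrounds a dark grey foam block (262 x 172 mm) whose top is at 56 mm. In the foam are cutouts 40 mm deep: three round ones in a row on its +y side, two oblong ones on its -y side.
- case_rim (a point): Centre of the case at rim height, 41 mm above the table; axes as the case. The closed cover's origin lies here.
- round_cutout0 (a point): Centre of the floor of round cutout 0: 64 mm diameter, 40 mm deep, floor 16 mm above the table, at x = -82, y = 40 mm in the case frame. 20 mm down, springy foam ribs stand out 4 mm on its -x and +x sides: a pot put in loosely stops on them, 21 to 27 mm above the floor; a straight push of 8 to 15 N drives it past them, then about 5 N slides it to the floor.
- round_cutout1 (a point): Centre of the floor of round cutout 1: 64 mm diameter, 40 mm deep, floor 16 mm above the table, at x = 0, y = 40 mm in the case frame. 20 mm down, springy foam ribs stand out 4 mm on its -x and +x sides: a pot put in loosely stops on them, 21 to 27 mm above the floor; a straight push of 8 to 15 N drives it past them, then about 5 N slides it to the floor.
- round_cutout2 (a point): Centre of the floor of round cutout 2: 64 mm diameter, 40 mm deep, floor 16 mm above the table, at x = 82, y = 40 mm in the case frame. 20 mm down, springy foam ribs stand out 4 mm on its -x and +x sides: a pot put in loosely stops on them, 21 to 27 mm above the floor; a straight push of 8 to 15 N drives it past them, then about 5 N slides it to the floor.
- oblong_cutout0 (a point): Centre of the floor of oblong cutout 0 (88 mm along the case's x by 52 mm, 40 mm deep; 16 mm above the table; axes as the case; at x = -56, y = -38 mm in the case frame). Two springy foam ribs on its long sides act on a box as the ribs of the round cutouts act on a pot.
- oblong_cutout1 (a point): Centre of the floor of oblong cutout 1 (88 mm along the case's x by 52 mm, 40 mm deep; 16 mm above the table; axes as the case; at x = 56, y = -38 mm in the case frame). Two springy foam ribs on its long sides act on a box as the ribs of the round cutouts act on a pot.
- cover: Loose white lid of the case, 280 x 190 x 82 mm, open below, walls and roof 5 mm, about 0.35 kg. Origin: centre of its lower edge plane; x along its long side, z up. A grey knob, 32 mm diameter, stands mid-roof, 90 to 122 mm above the origin (thinner neck below). It closes standing on the rim around the foam, 4 mm play each way, either way round, and clears only fully seated items. Starts closed.
- mat: Thin black rubber mat, 300 x 210 mm, 4 mm thick, fixed flat on the table to the left or right of the case, long side along its x. Origin: centre of its underside.
- tray: Grey tray, fixed, 330 x 205 mm (long side along its x), floor 5 mm thick, rim 16 mm high, on the other side of the case from the mat. Origin: centre of its underside. The pots and boxes start upright on its floor.
- pot0: White round pot (may be absent), 60 mm diameter and 58 mm tall, with a round knob 24 mm in diameter and 32 mm high standing on the middle of its top (90 mm overall), about 0.13 kg. Origin: centre of its underside; z up. Fits any round cutout, at any yaw.
- pot1: White round pot (may be absent), 60 mm diameter and 58 mm tall, with a round knob 24 mm in diameter and 32 mm high standing on the middle of its top (90 mm overall), about 0.13 kg. Origin: centre of its underside; z up. Fits any round cutout, at any yaw.
- pot2: White round pot (may be absent), 60 mm diameter and 58 mm tall, with a round knob 24 mm in diameter and 32 mm high standing on the middle of its top (90 mm overall), about 0.13 kg. Origin: centre of its underside; z up. Fits any round cutout, at any yaw.
- box0: White oblong box (may be absent), 84 mm (its x) by 48 mm (its y) and 58 mm tall, with an upright grip bar on the middle of its top, 50 mm along x, 18 mm thick, 32 mm high (90 mm overall), about 0.13 kg. Origin: centre of its underside; z up. Fits either oblong cutout, either way round.
- box1: White oblong box (may be absent), 84 mm (its x) by 48 mm (its y) and 58 mm tall, with an upright grip bar on the middle of its top, 50 mm along x, 18 mm thick, 32 mm high (90 mm overall), about 0.13 kg. Origin: centre of its underside; z up. Fits either oblong cutout, either way round.
- drum: Bystander: tall round rearing drum, 90 mm diameter, 105 mm high. Origin: centre of its underside.
- dishes: Bystander: stack of clear dishes, 90 mm diameter, 54 mm high. Origin: centre of its underside.
- bottle: Bystander: amber jar, 60 mm diameter, 130 mm high. Origin: centre of its underside.
Things that resemble listed ones, but are neither listed nor needed, are in the scene too. What is shaped like the box0 but blue or pink is not meant.

How it is judged:
By the outcome, as a careful person would: the job done as asked, in the order asked, and still so for the second after the job is handed in, with the robot touching nothing.
Of pot0, pot1, pot2, box0, box1 only 3 to 5 are there at a start; the rules pass over those that are not, and their reading is None.
At some moment in a run one of pot0, pot1, pot2, box0, box1 may be knocked a few centimetres aside while the robot is not near it.
Once in a run the grip may slacken for a moment while it holds something.
It also fails if it takes over 210 s, if anything falls off the work surface, if the arm or the gripper's body presses on something with over 40 N, if the wrist force passes 120 N, or if a joint passes its speed limit or range.

## Working session

There is one attempt and no reset: what is moved stays moved. The work goes in short steps, Python scripts to look and compute and a tool call to move; the robot and the scene stay as the last step left them, time stands still between calls to the robot, and variables do not carry over. Pictures are saved under pics/ and viewed, and the job is handed in when it is done.

Besides the shell and the picture viewer there is one more tool, called as name(argument=value, ...) on one line, values as JSON. jog_arm: Moves the arm, as the interface text tells. Its arguments: {"type":"object","properties":{"motion":{"type":"array"}},"required":["motion"]}

```bash
ls; mkdir -p pics; python3 - <<'E'
from cell import sensors, snapshot, camera_params, env, spot_in
import cv2
print(sensors.observe(), env.tcp_to_tips)
for c in("scene","top"):
    im=snapshot(c); cv2.imwrite(f"pics/a_{c}.png",im)
    p=camera_params(c); print(c,p)
for t in ["cover","mat","case","tray","pot0","box0","drum","dishes","bottle"]:
    print(t,[(d["p"],d["location"]) for d in spot_in(t,"top")])
E
```

```text
pics
{'clock': 0.0, 'qpos': array([ 1.03130284e+00,  3.09011272e-01,  1.63521990e+00,  1.15089239e-06,
        1.19965667e+00, -6.97222065e-02]), 'qd': array([-0.00036861, -0.00091833, -0.00074507, -0.00188598, -0.00012472,
       -0.00034329]), 'joint_torque': array([ 6.05521345e-04, -4.15241146e+01, -2.76669645e+01,  1.97801783e-04,
        1.01462789e-02, -1.65299531e-05]), 'eef_pos': array([0.28256004, 0.55660355, 0.24902722]), 'eef_rot': array([-3.14143169e+00,  2.28953910e-03,  1.10102481e+00]), 'ft_force': array([-1.13389465,  0.30047327,  0.64570702]), 'torque': array([-0.03892715, -0.0239392 , -0.00295045]), 'width': 1.0031049685647009} 0.019
scene {'intrinsics': array([[426.74714609,   0.        , 281.17295921],
       [  0.        , 426.74714609, 212.48843179],
       [  0.        ,   0.        ,   1.        ]]), 'T': array([[ 0.89112885,  0.2964243 , -0.34354331,  0.83811436],
       [ 0.45332402, -0.54879372,  0.70236941, -0.66570669],
       [ 0.01966495, -0.78163808, -0.62342218,  0.65329641],
       [ 0.        ,  0.        ,  0.        ,  1.        ]])}
top {'intrins
[... 454 characters left out ...]
(0.59, [0.773, -0.1873, 0.0568])]
mat [(0.94, [0.5022, -0.3162, 0.0086]), (0.73, [0.5271, -0.0527, 0.0386])]
case [(0.84, [0.5227, -0.0517, 0.0431])]
tray [(0.9, [0.5126, 0.3373, 0.0055]), (0.29, [0.4603, 0.3584, 0.0604])]
pot0 [(0.95, [0.4605, 0.3587, 0.0596]), (0.72, [0.5101, 0.3356, 0.0056]), (0.69, [0.5962, 0.2633, 0.0671]), (0.68, [0.3969, 0.2765, 0.0628]), (0.33, [0.5233, -0.0457, 0.0447])]
box0 [(0.91, [0.4993, 0.2694, 0.0651]), (0.81, [0.3347, 0.1259, 0.0583]), (0.68, [0.2349, 0.3232, 0.0584])]
drum [(0.65, [0.7615, 0.1881, 0.1056]), (0.49, [0.772, -0.1873, 0.0538])]
dishes [(0.59, [0.7703, -0.1901, 0.0554]), (0.51, [0.5959, 0.2647, 0.068])]
bottle [(0.59, [0.7885, -0.0151, 0.1136])]
```

View pics/a_top.png

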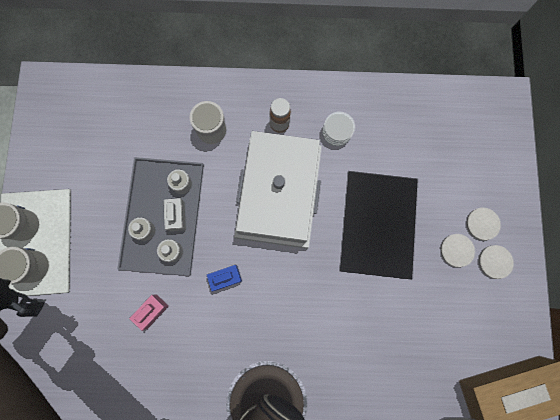

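View pics/a_scene.png

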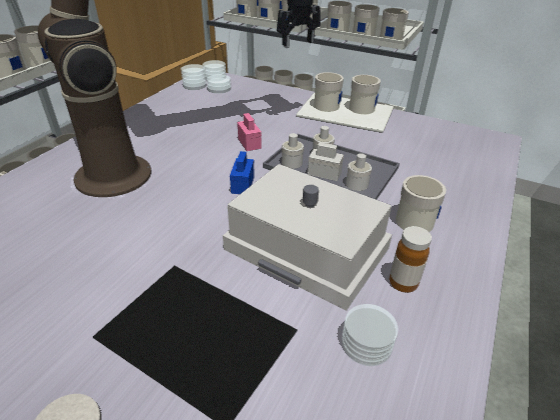

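The top view shows the closed case at about (278,190) and the mat at (378,225). The tray at (160,217) holds three pots at (178,180), (139,229) and (168,250), and one white box at (173,213). The blue (224,278) and pink (148,312) boxes are outside the tray and aren't meant. I'll enlarge a crop to confirm.

```bash
cat > h.py <<'E'
import numpy as np, cv2
from cell import sensors, snapshot, camera_params, env, spot_in
def ray(c,px):
    p=camera_params(c);K=p["intrinsics"];T=p["T"]
    px=np.atleast_2d(np.array(px,float))
    d=np.c_[px,np.ones(len(px))]@np.linalg.inv(K).T@T[:3,:3].T
    return T[:3,3],d
def back(c,px,z):
    o,d=ray(c,px); s=(z-o[2])/d[:,2]; return o+d*s[:,None]
def proj(c,P):
    p=camera_params(c);K=p["intrinsics"];T=p["T"]
    P=np.atleast_2d(np.array(P,float)); q=(P-T[:3,3])@T[:3,:3]; u=q@K.T; return u[:,:2]/u[:,2:]
def crop(im,name,x0,y0,x1,y1,s):
    cv2.imwrite("pics/"+name,cv2.resize(im[y0:y1,x0:x1],None,fx=s,fy=s,interpolation=cv2.INTER_CUBIC))
E
python3 - <<'E'
from h import *
im=cv2.imread("pics/a_top.png")
crop(im,"b1.png",110,120,330,290,3.5)
E
```

```text
(no output)
```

View pics/b1.png

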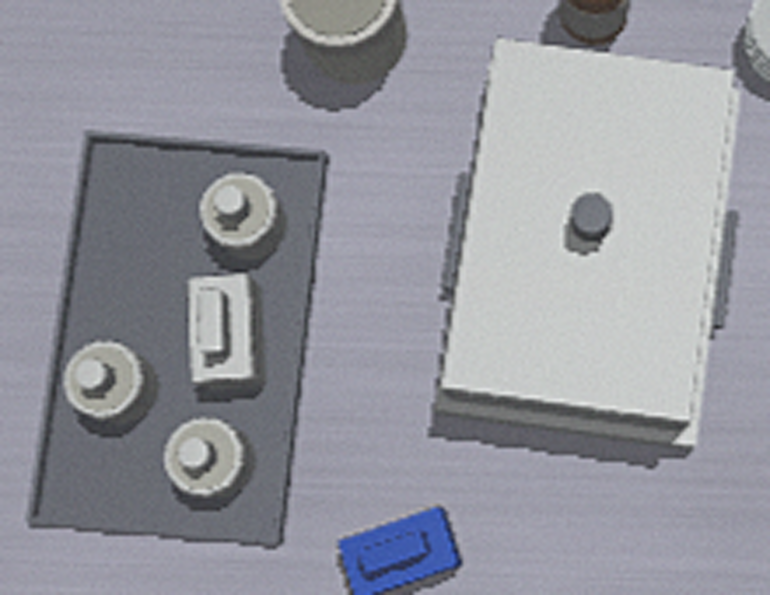

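The crop confirms it: three white pots with round knobs and one white box with a grip bar are inside the tray. The blue and pink boxes are the decoys.

```bash
cat >> h.py <<'E'
def rectfit(c,corners,z):
    P=back(c,corners,z)[:,:2]; ctr=P.mean(0)
    e=[P[(i+1)%4]-P[i] for i in range(4)]
    return P.round(4),ctr.round(4),[round(float(np.linalg.norm(v)),4) for v in e],[round(float(np.degrees(np.arctan2(v[1],v[0]))),2) for v in e]
def blob(im,mask):
    n,l,s,c=cv2.connectedComponentsWithStats(mask.astype(np.uint8)*255)
    return n,l,s,c
E
python3 - <<'E'
from h import *
im=cv2.imread("pics/a_top.png").astype(int); hsv=cv2.cvtColor(im.astype(np.uint8),cv2.COLOR_BGR2HSV)
cr=np.array([[497,40],[738,70],[690,420],[443,388]])/3.5+[110,120]-0.36
print("roof",rectfit("top",cr,0.123))
print("knob",back("top",np.array([[592,210]])/3.5+[110,120]-.36,0.163))
m=(im.max(2)<40).astype(np.uint8)
m[:, :320]=0; m[:,440:]=0
cs,_=cv2.findContours(m,cv2.RETR_EXTERNAL,cv2.CHAIN_APPROX_NONE)
c=max(cs,key=cv2.contourArea); r=cv2.approxPolyDP(c,6,True)[:,0]; print(r.tolist())
print("mat",rectfit("top",r,0.004))
tr=np.array([[88,132],[328,152],[278,545],[30,525]])/3.5+[110,120]-.36
print("tray",rectfit("top",tr,0.016))
for n,z,px in [("p a knob",.095,(230,199)),("p a body",.063,(238,209)),("pb knob",.095,(95,376)),("pb body",.063,(104,380)),("pc knob",.095,(196,452)),("pc body",.063,(204,456))]:
    print(n,back("top",np.array([px])/3.5+[110,120]-.36,z).round(4))
b=np.array([[198,288],[220,285],[226,348],[203,350]])/3.5+[110,120]-.36
print("bar",rectfit("top",b,.095))
E
```

```text
roof (array([[ 0.7329,  0.0613],
       [ 0.7142, -0.1284],
       [ 0.4381, -0.0946],
       [ 0.457 ,  0.0916]]), array([ 0.5856, -0.0175]), [0.1907, 0.2782, 0.1872, 0.2776], [-95.63, 173.03, 84.2, -6.25])
knob [[ 0.58809061 -0.0164603   0.163     ]]
[[416, 179], [409, 179], [416, 181], [413, 214], [405, 201], [398, 212], [392, 206], [401, 198], [395, 204], [384, 192], [388, 198], [378, 200], [389, 200], [367, 213], [381, 213], [381, 223], [373, 220], [378, 215], [366, 217], [378, 227], [365, 244], [373, 239], [380, 253], [395, 253], [399, 238], [406, 242], [404, 234], [390, 238], [404, 222], [407, 230], [414, 226], [407, 233], [411, 264]]
mat (array([[ 0.6415, -0.4287],
       [ 0.6409, -0.4077],
       [ 0.6354, -0.4285],
       [ 0.535 , -0.4164],
       [ 0.5734, -0.3938],
       [ 0.5397, -0.3721],
       [ 0.5572, -0.3548],
       [ 0.5821, -0.3821],
       [ 0.5635, -0.3638],
       [ 0.5989, -0.3318],
       [ 0.581 , -0.3434],
       [ 0.5741, -0.3135],
       [ 0.575 , -0.3463],
       [ 0.5341, -0.2804],
       [ 0.5353, -0.3218],
       [ 0.5055, -0.3213],
       [ 0.51
[... 434 characters left out ...]
, -0.4061]]), array([ 0.5207, -0.3565]), [0.0211, 0.0216, 0.1011, 0.1072], [91.72, -104.85, 173.12, -6.59])
tray (array([[0.6794, 0.4106],
       [0.668 , 0.2069],
       [0.3389, 0.2281],
       [0.3494, 0.4286]]), array([0.5089, 0.3186]), [0.204, 0.3298, 0.2008, 0.3304], [-93.18, 176.32, 86.99, -3.12])
p a knob [[0.6052 0.268  0.095 ]]
p a body [[0.6049 0.2685 0.063 ]]
pb knob [[0.4621 0.3616 0.095 ]]
pb body [[0.4631 0.3645 0.063 ]]
pc knob [[0.406  0.2799 0.095 ]]
pc body [[0.4054 0.2814 0.063 ]]
bar (array([[0.5332, 0.2878],
       [0.5361, 0.2709],
       [0.4867, 0.2628],
       [0.4847, 0.2804]]), array([0.5102, 0.2755]), [0.0171, 0.05, 0.0177, 0.0491], [-80.34, -170.64, 96.7, 8.71])
```

```bash
cat >> h.py <<'E'
from scipy.spatial.transform import Rotation as R
def delta(x,y,z,yaw_deg,off=(0,0,0)):
    s=sensors.observe(); p=s["eef_pos"]; r=R.from_euler("xyz",s["eef_rot"])
    t=R.from_euler("xyz",[np.pi,0,np.radians(yaw_deg)])
    rv=(r.inv()*t).as_rotvec(degrees=True)
    d=r.inv().apply(np.array([x,y,z])-p+np.array(off))
    print("delta mm",(d*1000).round(1),"twist",rv.round(2),"rows>=",max(np.linalg.norm(d)/.05,np.linalg.norm(rv)/8.59).round(1))
E
python3 - <<'E'
from h import *
print("mat",rectfit("top",[(347,172),(417,179),(412,278),(340,271)],.004))
delta(.587,-.017,.25,83.2)
E
```

```text
mat (array([[ 0.6569, -0.2218],
       [ 0.6416, -0.4317],
       [ 0.3487, -0.4077],
       [ 0.363 , -0.2008]]), array([ 0.5025, -0.3155]), [0.2105, 0.2939, 0.2075, 0.2947], [-94.16, 175.32, 86.05, -4.08])
delta mm [-3.744e+02  5.311e+02  3.000e-01] twist [  0.     0.   -20.12] rows>= 13.0
```

jog_arm(motion=[{"delta_pos": [-0.374,0.531,0],"twist": [0,0,-20.1],"hand": -1},{"delta_pos": [-0.374,0.531,0],"twist": [0,0,-20.1],"hand": -1},{"delta_pos": [-0.374,0.531,0],"twist": [0,0,-20.1],"hand": -1},{"delta_pos": [-0.374,0.531,0],"twist": [0,0,-20.1],"hand": -1},{"delta_pos": [-0.374,0.531,0],"twist": [0,0,-20.1],"hand": -1},{"delta_pos": [-0.374,0.531,0],"twist": [0,0,-20.1],"hand": -1},{"delta_pos": [-0.374,0.531,0],"twist": [0,0,-20.1],"hand": -1},{"delta_pos": [-0.374,0.531,0],"twist": [0,0,-20.1],"hand": -1},{"delta_pos": [-0.374,0.531,0],"twist": [0,0,-20.1],"hand": -1},{"delta_pos": [-0.374,0.531,0],"twist": [0,0,-20.1],"hand": -1},{"delta_pos": [-0.374,0.531,0],"twist": [0,0,-20.1],"hand": -1},{"delta_pos": [-0.374,0.531,0],"twist": [0,0,-20.1],"hand": -1},{"delta_pos": [-0.374,0.531,0],"twist": [0,0,-20.1],"hand": -1},{"delta_pos": [-0.374,0.531,0],"twist": [0,0,-20.1],"hand": -1},{"delta_pos": [-0.374,0.531,0],"twist": [0,0,-20.1],"hand": -1},{"delta_pos": [-0.374,0.531,0],"twist": [0,0,-20.1],"hand": -1},{"delta_pos": [-0.374,0.531,0],"twist": [0,0,-20.1],"hand": -1},{"delta_pos": [-0.374,0.531,0],"twist": [0,0,-20.1],"hand": -1}])

```text
clock: 2.35
eef_pos: [0.5866, -0.0151, 0.2504]
eef_rot: [-3.142, -0.0, 1.454]
ft_force: [0.1, -0.9, 0.2]
width: 0.999
```

jog_arm(motion=[{"delta_pos": [0,0,0.05],"twist": [0,0,0],"hand": -1},{"delta_pos": [0,0,0.08],"twist": [0,0,0],"hand": -1},{"delta_pos": [0,0,0.101],"twist": [0,0,0],"hand": -1},{"delta_pos": [0,0,0.101],"twist": [0,0,0],"hand": -1}])

```text
clock: 2.75
eef_pos: [0.5837, -0.0152, 0.1455]
eef_rot: [-3.133, 0.0, 1.453]
ft_force: [-0.4, 0.3, -0.8]
width: 0.997
```

```bash
python3 - <<'E'
from h import *
for c in("scene","top"):
    im=snapshot(c); cv2.imwrite(f"pics/c_{c}.png",im)
    u=proj(c,[[.587,-.017,.15]])[0].astype(int); print(u)
    x0=max(0,u[0]-90);y0=max(0,u[1]-70)
    crop(im,f"c_{c}c.png",x0,y0,x0+180,y0+140,2)
a=cv2.imread("pics/c_scenec.png");b=cv2.imread("pics/c_topc.png")
cv2.imwrite("pics/c2.png",np.hstack([a,b]))
E
```

```text
[311 194]
[278 181]
```

View pics/c2.png

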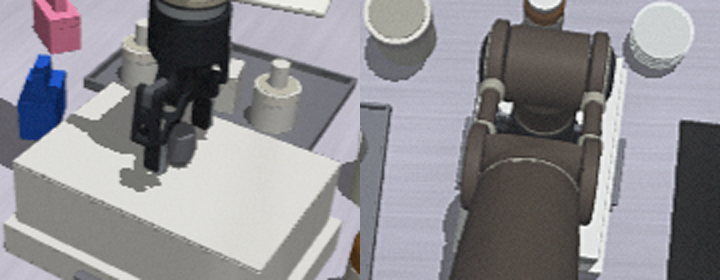

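The knob sits between the two fingers (scene crop, about (180,145)). Closing now.

jog_arm(motion=[{"delta_pos": [0,0,0],"twist": [0,0,0],"hand": 1},{"delta_pos": [0,0,0],"twist": [0,0,0],"hand": 1},{"delta_pos": [0,0,0],"twist": [0,0,0],"hand": 1},{"delta_pos": [0,0,0],"twist": [0,0,0],"hand": 1},{"delta_pos": [0,0,0],"twist": [0,0,0],"hand": 1},{"delta_pos": [0,0,0],"twist": [0,0,0],"hand": 1},{"delta_pos": [0,0,0],"twist": [0,0,0],"hand": 1},{"delta_pos": [0,0,0],"twist": [0,0,0],"hand": 1}])

```text
clock: 3.65
eef_pos: [0.5881, -0.0165, 0.1507]
eef_rot: [3.139, -0.001, 1.452]
ft_force: [-0.7, 1.1, 5.8]
width: 0.358
```

jog_arm(motion=[{"delta_pos": [0,0,-0.01],"twist": [0,0,0],"hand": 1},{"delta_pos": [0,0,-0.02],"twist": [0,0,0],"hand": 1},{"delta_pos": [0,0,-0.03],"twist": [0,0,0],"hand": 1},{"delta_pos": [0,0,-0.045],"twist": [0,0,0],"hand": 1},{"delta_pos": [0,0,-0.06],"twist": [0,0,0],"hand": 1},{"delta_pos": [0,0,-0.075],"twist": [0,0,0],"hand": 1},{"delta_pos": [0,0,-0.075],"twist": [0,0,0],"hand": 1},{"delta_pos": [0,0,-0.075],"twist": [0,0,0],"hand": 1}])

```text
clock: 4.45
eef_pos: [0.5875, -0.0166, 0.2252]
eef_rot: [3.14, -0.0, 1.452]
ft_force: [-0.9, -1.0, -2.9]
width: 0.359
```

```bash
python3 - <<'E'
from h import *
delta(.5025,-.3155,.225,83.2+2.8)
im=snapshot("scene"); cv2.imwrite("pics/d.png",im)
E
```

```text
delta mm [-3.068e+02 -4.890e+01  1.000e-01] twist [ 0.09  0.   -2.82] rows>= 6.2
```

View pics/d.png

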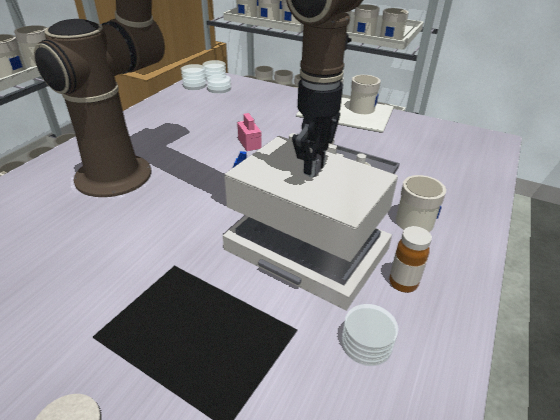

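The cover is up and level, clear of the foam. Carrying it to the mat.

jog_arm(motion=[{"delta_pos": [-0.015,-0.002,0],"twist": [0,0,0],"hand": 1},{"delta_pos": [-0.04,-0.006,0],"twist": [0,0,-0.5],"hand": 1},{"delta_pos": [-0.07,-0.011,0],"twist": [0,0,-1],"hand": 1},{"delta_pos": [-0.1,-0.016,0],"twist": [0,0,-1.5],"hand": 1},{"delta_pos": [-0.13,-0.021,0],"twist": [0,0,-2],"hand": 1},{"delta_pos": [-0.16,-0.026,0],"twist": [0,0,-2.5],"hand": 1},{"delta_pos": [-0.19,-0.03,0],"twist": [0,0,-2.8],"hand": 1},{"delta_pos": [-0.22,-0.035,0],"twist": [0,0,-2.8],"hand": 1},{"delta_pos": [-0.25,-0.04,0],"twist": [0,0,-2.8],"hand": 1},{"delta_pos": [-0.275,-0.044,0],"twist": [0,0,-2.8],"hand": 1},{"delta_pos": [-0.295,-0.047,0],"twist": [0,0,-2.8],"hand": 1},{"delta_pos": [-0.307,-0.049,0],"twist": [0,0,-2.8],"hand": 1},{"delta_pos": [-0.307,-0.049,0],"twist": [0,0,-2.8],"hand": 1},{"delta_pos": [-0.307,-0.049,0],"twist": [0,0,-2.8],"hand": 1},{"delta_pos": [-0.307,-0.049,0],"twist": [0,0,-2.8],"hand": 1}])

```text
clock: 6.0
eef_pos: [0.5021, -0.3146, 0.224]
eef_rot: [-3.141, -0.001, 1.501]
ft_force: [-1.0, -0.1, -3.8]
width: 0.357
```

```bash
python3 - <<'E'
from h import *
im=snapshot("scene");im2=snapshot("top"); cv2.imwrite("pics/e.png",np.hstack([im[60:420,0:400],im2[60:420,160:560]]))
E
```

```text
(no output)
```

View pics/e.png

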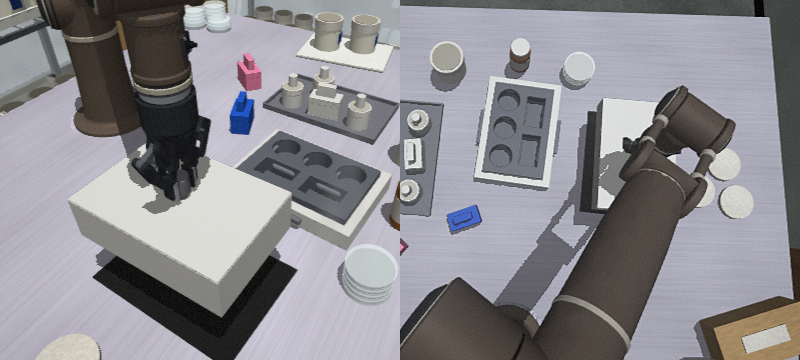

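The cover hangs level over the mat. Lowering (expected contact at TCP z of about 0.114).

jog_arm(motion=[{"delta_pos": [0,0,0.02],"twist": [0,0,0],"hand": 1},{"delta_pos": [0,0,0.045],"twist": [0,0,0],"hand": 1},{"delta_pos": [0,0,0.07],"twist": [0,0,0],"hand": 1},{"delta_pos": [0,0,0.09],"twist": [0,0,0],"hand": 1},{"delta_pos": [0,0,0.1],"twist": [0,0,0],"hand": 1},{"delta_pos": [0,0,0.106],"twist": [0,0,0],"hand": 1},{"delta_pos": [0,0,0.109],"twist": [0,0,0],"hand": 1},{"delta_pos": [0,0,0.111],"twist": [0,0,0],"hand": 1},{"delta_pos": [0,0,0.111],"twist": [0,0,0],"hand": 1}])

```text
clock: 7.0
eef_pos: [0.5026, -0.316, 0.1141]
eef_rot: [3.14, 0.001, 1.501]
ft_force: [0.0, -0.4, -2.9]
width: 0.356
```

jog_arm(motion=[{"delta_pos": [0,0,0.001],"twist": [0,0,0],"hand": 1},{"delta_pos": [0,0,0.0015],"twist": [0,0,0],"hand": 1},{"delta_pos": [0,0,0.0015],"twist": [0,0,0],"hand": 1}])

```text
clock: 7.3
eef_pos: [0.5027, -0.3163, 0.1137]
eef_rot: [3.14, 0.001, 1.501]
ft_force: [-1.9, 0.9, 6.1]
width: 0.356
```

Contact felt. Releasing and backing up.

jog_arm(motion=[{"delta_pos": [0,0,0],"twist": [0,0,0],"hand": -1},{"delta_pos": [0,0,0],"twist": [0,0,0],"hand": -1},{"delta_pos": [0,0,0],"twist": [0,0,0],"hand": -1},{"delta_pos": [0,0,0],"twist": [0,0,0],"hand": -1},{"delta_pos": [0,0,0],"twist": [0,0,0],"hand": -1},{"delta_pos": [0,0,-0.03],"twist": [0,0,0],"hand": -1},{"delta_pos": [0,0,-0.08],"twist": [0,0,0],"hand": -1},{"delta_pos": [0,0,-0.13],"twist": [0,0,0],"hand": -1},{"delta_pos": [0,0,-0.13],"twist": [0,0,0],"hand": -1}])

```text
clock: 8.2
eef_pos: [0.5067, -0.3189, 0.251]
eef_rot: [3.127, 0.009, 1.501]
ft_force: [1.3, -0.8, 1.3]
width: 1.002
```

```bash
python3 - <<'E'
from h import *
im=snapshot("scene");im2=snapshot("top"); cv2.imwrite("pics/f_top.png",im2);cv2.imwrite("pics/f_scene.png",im)
crop(im2,"f1.png",110,120,330,290,3.5)
delta(.510,.2755,.25,83)
E
```

```text
delta mm [590.8 -34.5  -7.6] twist [0.22 0.14 2.99] rows>= 11.8
```

View pics/f1.png

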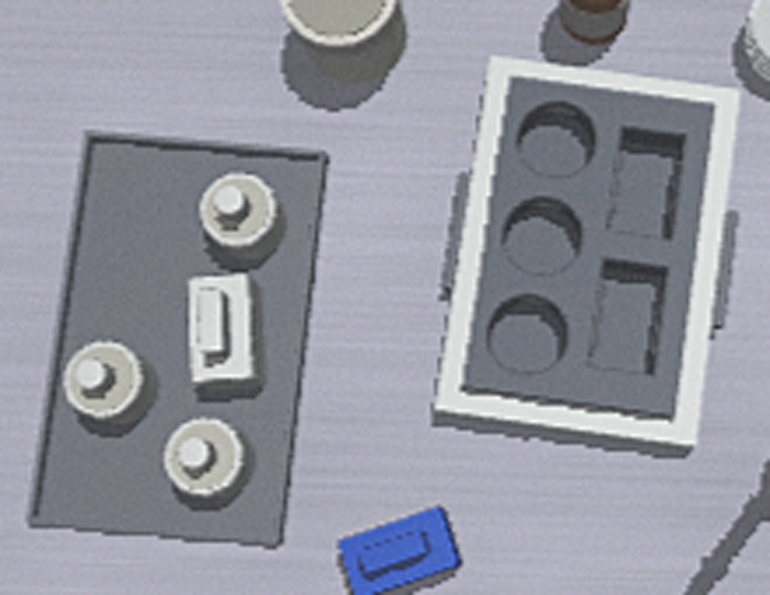

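View pics/f_scene.png

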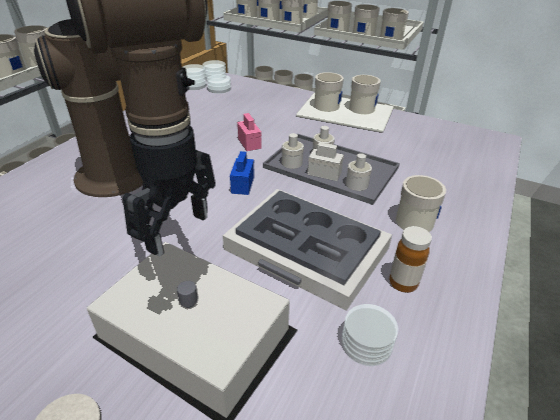

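The cover stands upright in the middle of the mat, and all five cutouts are visible. Next I'll fit the case pose.

```bash
cat > fit.py <<'E'
from h import *
from scipy.optimize import minimize
C=[(-.082,.040),(0,.040),(.082,.040)]; O=[(-.056,-.038),(.056,-.038)]
def model():
    t=np.linspace(0,2*np.pi,72,endpoint=False)
    pts=[]
    for x,y in C: pts+= [(x+.032*np.cos(a),y+.032*np.sin(a),.056) for a in t]
    n=np.linspace(-1,1,25)
    for x,y in O:
        for s in(-1,1):
            pts+=[(x+.044*k,y+s*.026,.056) for k in n]; pts+=[(x+s*.044,y+.026*k,.056) for k in n]
    m=np.linspace(-1,1,80)
    for s in(-1,1):
        pts+=[(.151*k,s*.106,.041) for k in m]
        pts+=[(s*.151,.106*k,.041) for k in m]
    return np.array(pts)
def fit(im,cam,x0=(.586,-.017,-6.7)):
    g=cv2.GaussianBlur(im,(0,0),.8).astype(np.float32)
    gx=sum(np.abs(cv2.Sobel(g[...,i],cv2.CV_32F,1,0)) for i in range(3));gy=sum(np.abs(cv2.Sobel(g[...,i],cv2.CV_32F,0,1)) for i in range(3))
    G=np.minimum(np.hypot(gx,gy),150)
    M=model()
    def f(p,G):
        a=np.radians(p[2]*1); c,s=np.cos(a),np.sin(a)
        P=np.c_[p[0]+c*M[:,0]-s*M[:,1],p[1]+s*M[:,0]+c*M[:,1],M[:,2]]
        u=proj(cam,P).astype(np.float32)
        v=cv2.remap(G,u[None,:,0].copy(),u[None,:,1].copy(),cv2.INTER_LINEAR)
        return -float(v.mean())
    p=np.array(x0)
    for sg in(3,1.2,.6):
        Gs=cv2.GaussianBlur(G,(0,0),sg)
        r=minimize(f,p,args=(Gs,),method="Nelder-Mead",options=dict(initial_simplex=p+np.array([[0,0,0],[.006,0,0],[0,.006,0],[0,0,1.5]]),xatol=1e-5,fatol=1e-4)); p=r.x
    return p,r.fun
E
python3 - <<'E'
from fit import *
for c in("top","scene"):
    im=cv2.imread(f"pics/f_{c}.png"); p,v=fit(im,c); print(c,p.round(4),v)
    a=np.radians(p[2]); M=model(); P=np.c_[p[0]+np.cos(a)*M[:,0]-np.sin(a)*M[:,1],p[1]+np.sin(a)*M[:,0]+np.cos(a)*M[:,1],M[:,2]]
    u=proj(c,P); x0,y0=u.min(0).astype(int)-10; x1,y1=u.max(0).astype(int)+10
    big=cv2.resize(im[y0:y1,x0:x1],None,fx=3.5,fy=3.5,interpolation=cv2.INTER_CUBIC)
    for q in u: cv2.circle(big,tuple(((q-[x0,y0]+.5)*3.5).astype(int)),1,(0,0,255),-1)
    cv2.imwrite(f"pics/g_{c}.png",big); print(big.shape)
E
```

```text
top [ 0.5889 -0.0177 -6.6562] -131.30484008789062
(462, 378, 3)
scene [ 0.586  -0.0177 -6.3458] -128.68898010253906
(448, 665, 3)
```

View pics/g_top.png

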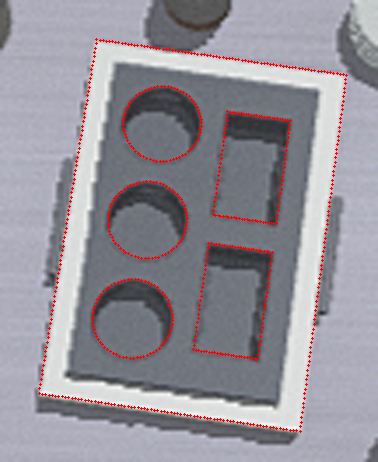

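View pics/g_scene.png

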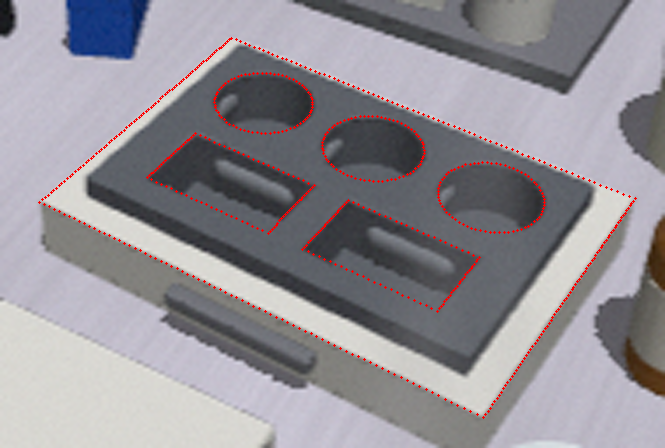

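The model fits well in both cameras: top gives (0.589, -0.018, -6.7°) and scene gives (0.586, -0.018, -6.3°). Now I'll measure the pots more finely in both cameras, before the first pot.

```bash
cat > fitp.py <<'E'
from h import *
from scipy.optimize import minimize
t=np.linspace(0,2*np.pi,60,endpoint=False)
PM=np.array([(.03*np.cos(a),.03*np.sin(a),.058) for a in t]+[(.012*np.cos(a),.012*np.sin(a),.090) for a in t])
def grad(im):
    g=cv2.GaussianBlur(im,(0,0),.8).astype(np.float32)
    G=np.hypot(sum(np.abs(cv2.Sobel(g[...,i],cv2.CV_32F,1,0)) for i in range(3)),sum(np.abs(cv2.Sobel(g[...,i],cv2.CV_32F,0,1)) for i in range(3)))
    return np.minimum(G,250)
def bm():
    n=np.linspace(-1,1,25); p=[]
    for hx,hy,z in((.042,.024,.058),(.025,.009,.090)):
        for s in(-1,1):
            p+=[(hx*k,s*hy,z) for k in n]; p+=[(s*hx,hy*k,z) for k in n]
    return np.array(p)
BM=bm()
def fit3(im,cam,M,x0,z0,free_yaw=False,sig=(2.5,1.2,.6)):
    G=grad(im); p=np.array(x0,float)
    def f(p,G):
        a=np.radians(p[2]) if free_yaw else 0; c,s=np.cos(a),np.sin(a)
        P=np.c_[p[0]+c*M[:,0]-s*M[:,1],p[1]+s*M[:,0]+c*M[:,1],M[:,2]+z0]
        u=proj(cam,P).astype(np.float32)
        return -float(cv2.remap(G,u[None,:,0].copy(),u[None,:,1].copy(),cv2.INTER_LINEAR).mean())
    for sg in sig:
        Gs=cv2.GaussianBlur(G,(0,0),sg)
        n=3 if free_yaw else 2
        S=np.vstack([np.zeros(n),np.diag([.005,.005,3][:n])])
        r=minimize(f,p[:n],args=(Gs,),method="Nelder-Mead",options=dict(initial_simplex=p[:n]+S,xatol=1e-5,fatol=1e-4)); p=r.x
    return p.round(4),round(r.fun,1)
E
python3 - <<'E'
from fitp import *
for c in("top","scene"):
    im=cv2.imread(f"pics/f_{c}.png")
    for n,x in(("a",(.605,.268)),("b",(.4625,.3625)),("c",(.4055,.2805))): print(c,n,fit3(im,c,PM,x,.005))
    print(c,"box",fit3(im,c,BM,(.510,.2755,8),.005,True))
for cx,cy in[(-.082,.04),(0,.04),(.082,.04),(-.056,-.038),(.056,-.038)]:
    a=np.radians(-6.5); print(cx,cy,.5875+np.cos(a)*cx-np.sin(a)*cy,-.0177+np.sin(a)*cx+np.cos(a)*cy)
E
```

```text
top a (array([0.5807, 0.2645]), np.float64(-219.7))
top b (array([0.4634, 0.3647]), np.float64(-230.8))
top c (array([0.405 , 0.2811]), np.float64(-235.4))
top box (array([0.5073, 0.2758, 6.5569]), np.float64(-217.1))
scene a (array([0.6043, 0.2668]), np.float64(-237.5))
scene b (array([0.4645, 0.3593]), np.float64(-210.9))
scene c (array([0.4072, 0.2792]), np.float64(-223.7))
scene box (array([ 0.5068,  0.2915, -4.6389]), np.float64(-224.4))
-0.082 0.04 0.5105552363852361 0.03132553775603185
0 0.04 0.5920281285507163 0.022042874227063497
0.082 0.04 0.6735010207161964 0.012760210698095145
-0.056 -0.038 0.5275582539589306 -0.049116350544707546
0.056 -0.038 0.6388383017947085 -0.0617951104867131
```

```bash
python3 - <<'E'
from h import *
delta(.6045,.2675,.20,-6.5)
E
```

```text
delta mm [589.6  60.2  42.8] twist [ 2.900e-01 -7.000e-02  9.249e+01] rows>= 11.9
```

jog_arm(motion=[{"delta_pos": [0.59,0.06,0.04],"twist": [0,0,92.5],"hand": -1},{"delta_pos": [0.59,0.06,0.04],"twist": [0,0,92.5],"hand": -1},{"delta_pos": [0.59,0.06,0.04],"twist": [0,0,92.5],"hand": -1},{"delta_pos": [0.59,0.06,0.04],"twist": [0,0,92.5],"hand": -1},{"delta_pos": [0.59,0.06,0.04],"twist": [0,0,92.5],"hand": -1},{"delta_pos": [0.59,0.06,0.04],"twist": [0,0,92.5],"hand": -1},{"delta_pos": [0.59,0.06,0.04],"twist": [0,0,92.5],"hand": -1},{"delta_pos": [0.59,0.06,0.04],"twist": [0,0,92.5],"hand": -1},{"delta_pos": [0.59,0.06,0.04],"twist": [0,0,92.5],"hand": -1},{"delta_pos": [0.59,0.06,0.04],"twist": [0,0,92.5],"hand": -1},{"delta_pos": [0.59,0.06,0.04],"twist": [0,0,92.5],"hand": -1},{"delta_pos": [0.59,0.06,0.04],"twist": [0,0,92.5],"hand": -1},{"delta_pos": [0.59,0.06,0.04],"twist": [0,0,92.5],"hand": -1},{"delta_pos": [0.59,0.06,0.04],"twist": [0,0,92.5],"hand": -1},{"delta_pos": [0.59,0.06,0.04],"twist": [0,0,92.5],"hand": -1},{"delta_pos": [0.59,0.06,0.04],"twist": [0,0,92.5],"hand": -1},{"delta_pos": [0.59,0.06,0.04],"twist": [0,0,92.5],"hand": -1}])

```text
clock: 10.0
eef_pos: [0.6029, 0.2671, 0.2011]
eef_rot: [3.141, 0.001, -0.115]
ft_force: [-0.7, 0.7, 0.6]
width: 1.006
```

```bash
python3 - <<'E'
from h import *
delta(.6045,.2675,.087,-6.5)
im=snapshot("scene"); crop(im,"i.png",220,90,440,260,3)
im=snapshot("top"); crop(im,"i2.png",110,120,330,290,3)
E
```

```text
delta mm [  1.7  -0.7 114.1] twist [ 0.06  0.07 -0.12] rows>= 2.3
```

View pics/i.png

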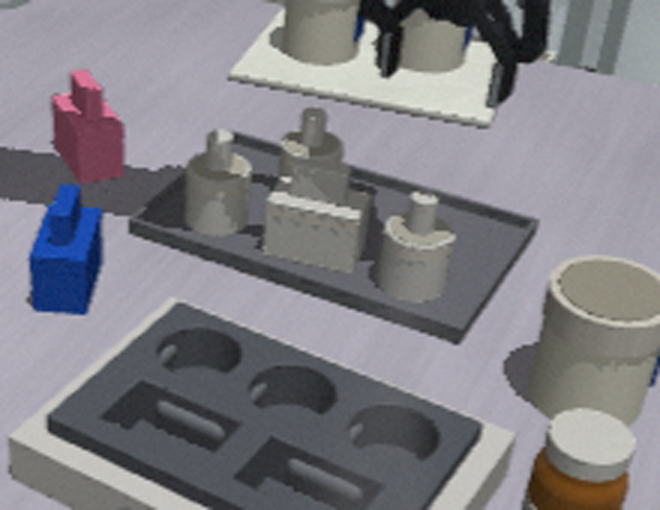

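All four items still stand in place and the gripper is above the right pot (crop (423,200)). Descending for the first centring squeeze.

jog_arm(motion=[{"delta_pos": [0.0015,-0.0005,0.04],"twist": [0,0,0],"hand": -1},{"delta_pos": [0.0015,-0.0005,0.08],"twist": [0,0,0],"hand": -1},{"delta_pos": [0.0015,-0.0005,0.105],"twist": [0,0,0],"hand": -1},{"delta_pos": [0.0015,-0.0005,0.114],"twist": [0,0,0],"hand": -1},{"delta_pos": [0.0015,-0.0005,0.114],"twist": [0,0,0],"hand": 0.2},{"delta_pos": [0.0015,-0.0005,0.114],"twist": [0,0,0],"hand": 1},{"delta_pos": [0.0015,-0.0005,0.114],"twist": [0,0,0],"hand": 1},{"delta_pos": [0.0015,-0.0005,0.114],"twist": [0,0,0],"hand": 1},{"delta_pos": [0.0015,-0.0005,0.114],"twist": [0,0,0],"hand": 1},{"delta_pos": [0.0015,-0.0005,0.114],"twist": [0,0,0],"hand": 1},{"delta_pos": [0.0015,-0.0005,0.114],"twist": [0,0,0],"hand": 1}])

```text
clock: 11.2
eef_pos: [0.6058, 0.2696, 0.0896]
eef_rot: [-3.14, -0.002, -0.114]
ft_force: [-1.6, -0.3, 5.6]
width: 0.259
```

jog_arm(motion=[{"delta_pos": [0,0,-0.002],"twist": [0,0,0],"hand": 0},{"delta_pos": [0,0,-0.002],"twist": [0,0,0],"hand": 0},{"delta_pos": [0,0,-0.002],"twist": [0,0,0],"hand": 0},{"delta_pos": [0,0,-0.002],"twist": [0,0,-90],"hand": 0},{"delta_pos": [0,0,-0.002],"twist": [0,0,-90],"hand": 0},{"delta_pos": [0,0,-0.002],"twist": [0,0,-90],"hand": 0},{"delta_pos": [0,0,-0.002],"twist": [0,0,-90],"hand": 0},{"delta_pos": [0,0,-0.002],"twist": [0,0,-90],"hand": 0},{"delta_pos": [0,0,-0.002],"twist": [0,0,-90],"hand": 0},{"delta_pos": [0,0,-0.002],"twist": [0,0,-90],"hand": 0},{"delta_pos": [0,0,-0.002],"twist": [0,0,-90],"hand": 0},{"delta_pos": [0,0,-0.002],"twist": [0,0,-90],"hand": 0},{"delta_pos": [0,0,-0.002],"twist": [0,0,-90],"hand": 0},{"delta_pos": [0,0,-0.002],"twist": [0,0,-90],"hand": 0},{"delta_pos": [0,0,-0.002],"twist": [0,0,-90],"hand": 0},{"delta_pos": [0,0,-0.002],"twist": [0,0,-90],"hand": 0}])

```text
clock: 12.8
eef_pos: [0.6045, 0.2689, 0.0894]
eef_rot: [-3.141, 0.0, 1.455]
ft_force: [-0.7, 0.5, -0.1]
width: 0.499
```

jog_arm(motion=[{"delta_pos": [0,0,0],"twist": [0,0,0],"hand": 1},{"delta_pos": [0,0,0],"twist": [0,0,0],"hand": 1},{"delta_pos": [0,0,0],"twist": [0,0,0],"hand": 1},{"delta_pos": [0,0,0],"twist": [0,0,0],"hand": 1},{"delta_pos": [0,0,0],"twist": [0,0,0],"hand": 1},{"delta_pos": [0,0,0],"twist": [0,0,0],"hand": 1}])

```text
clock: 13.4
eef_pos: [0.6048, 0.2692, 0.0898]
eef_rot: [3.142, -0.0, 1.457]
ft_force: [1.1, 0.9, -0.5]
width: 0.261
```

```bash
python3 - <<'E'
from h import *
delta(.6735,.0128,.165,83.5)
E
```

```text
delta mm [-246.9   97.4  -75.3] twist [ 0.   -0.01 -0.02] rows>= 5.5
```

jog_arm(motion=[{"delta_pos": [0,0,-0.02],"twist": [0,0,0],"hand": 1},{"delta_pos": [0,0,-0.045],"twist": [0,0,0],"hand": 1},{"delta_pos": [-0.01,0.004,-0.07],"twist": [0,0,0],"hand": 1},{"delta_pos": [-0.04,0.016,-0.075],"twist": [0,0,0],"hand": 1},{"delta_pos": [-0.075,0.03,-0.075],"twist": [0,0,0],"hand": 1},{"delta_pos": [-0.11,0.044,-0.075],"twist": [0,0,0],"hand": 1},{"delta_pos": [-0.145,0.058,-0.075],"twist": [0,0,0],"hand": 1},{"delta_pos": [-0.18,0.072,-0.075],"twist": [0,0,0],"hand": 1},{"delta_pos": [-0.215,0.085,-0.075],"twist": [0,0,0],"hand": 1},{"delta_pos": [-0.24,0.095,-0.075],"twist": [0,0,0],"hand": 1},{"delta_pos": [-0.247,0.0975,-0.075],"twist": [0,0,0],"hand": 1},{"delta_pos": [-0.247,0.0975,-0.075],"twist": [0,0,0],"hand": 1},{"delta_pos": [-0.247,0.0975,-0.075],"twist": [0,0,0],"hand": 1},{"delta_pos": [-0.247,0.0975,-0.075],"twist": [0,0,0],"hand": 1},{"delta_pos": [-0.247,0.0975,-0.075],"twist": [0,0,0],"hand": 1}])

```text
clock: 14.9
eef_pos: [0.6732, 0.0141, 0.1647]
eef_rot: [-3.141, -0.0, 1.459]
ft_force: [-0.0, 0.3, -1.6]
width: 0.262
```

```bash
python3 - <<'E'
from fitp import *
s=sensors.observe(); print(s["eef_pos"],s["width"],s["ft_force"])
for c in("top","scene"):
    im=snapshot(c); cv2.imwrite(f"pics/j_{c}.png",im)
im=cv2.imread("pics/j_scene.png")
crop(im,"j.png",210,90,430,260,3)
M=np.array([(.03*np.cos(a),.03*np.sin(a),.058) for a in t if np.sin(a)<.3]+[(.03*np.cos(a),.03*np.sin(a),0) for a in t if np.sin(a)<0])
print(fit3(im,"scene",M,s["eef_pos"][:2],s["eef_pos"][2]-.0848))
E
```

```text
[0.67323595 0.01410833 0.16470363] 0.2623134364293441 [-1.27290286e-03  3.42598913e-01 -1.64104526e+00]
(array([0.6733, 0.0142]), np.float64(-215.8))
```

View pics/j.png

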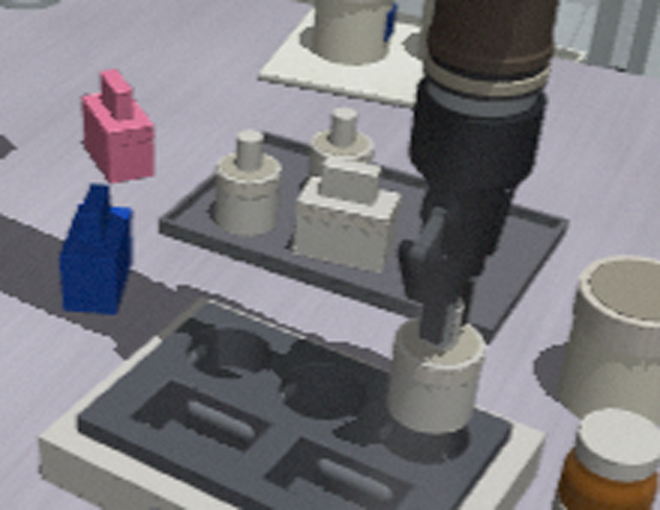

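```bash
python3 - <<'E'
from fitp import *
M=np.array([(.032*np.cos(a),.032*np.sin(a),0) for a in t])
for c in("scene","top"):
    im=cv2.imread(f"pics/f_{c}.png")
    for x0 in((.6735,.0128),(.592,.022),(.5105,.0313)): print(c,fit3(im,c,M,x0,.056,sig=(1.5,.8)))
import fit
for c in("scene","top"):
    p,_=fit.fit(cv2.imread(f"pics/f_{c}.png"),c); a=np.radians(p[2])
    for cx,cy in fit.C: print(c,"model",p[0]+np.cos(a)*cx-np.sin(a)*cy,p[1]+np.sin(a)*cx+np.cos(a)*cy)
E
```

```text
scene (array([0.6725, 0.0132]), np.float64(-154.3))
scene (array([0.5913, 0.0221]), np.float64(-176.7))
scene (array([0.5096, 0.0318]), np.float64(-182.9))
top (array([0.675 , 0.0124]), np.float64(-171.2))
top (array([0.5938, 0.0219]), np.float64(-167.8))
top (array([0.5121, 0.0308]), np.float64(-175.4))
scene model 0.5089325904244971 0.03109992114546429
scene model 0.5904301769660858 0.022036622193302217
scene model 0.6719277635076745 0.012973323241140144
top model 0.5121106784544163 0.03153857818573657
top model 0.5935579583658638 0.022033811222453195
top model 0.6750052382773113 0.01252904425916982
```

jog_arm(motion=[{"delta_pos": [-0.001,-0.0005,0.01],"twist": [0,0,0],"hand": 1},{"delta_pos": [-0.001,-0.0005,0.018],"twist": [0,0,0],"hand": 1},{"delta_pos": [-0.001,-0.0005,0.022],"twist": [0,0,0],"hand": 1},{"delta_pos": [-0.001,-0.0005,0.025],"twist": [0,0,0],"hand": 1},{"delta_pos": [-0.001,-0.0005,0.028],"twist": [0,0,0],"hand": 1},{"delta_pos": [-0.001,-0.0005,0.031],"twist": [0,0,0],"hand": 1},{"delta_pos": [-0.001,-0.0005,0.031],"twist": [0,0,0],"hand": 1}])

```text
clock: 15.7
eef_pos: [0.6727, 0.0117, 0.1333]
eef_rot: [-3.141, 0.0, 1.457]
ft_force: [-0.5, 1.3, -1.8]
width: 0.261
```

It entered freely, with the bottom about 7 mm below the foam top and no force. Pressing home now; the expected end is TCP z ≈ 0.101.

jog_arm(motion=[{"delta_pos": [0,0,0.004],"twist": [0,0,0],"hand": 1},{"delta_pos": [0,0,0.007],"twist": [0,0,0],"hand": 1},{"delta_pos": [0,0,0.01],"twist": [0,0,0],"hand": 1},{"delta_pos": [0,0,0.013],"twist": [0,0,0],"hand": 1},{"delta_pos": [0,0,0.016],"twist": [0,0,0],"hand": 1},{"delta_pos": [0,0,0.019],"twist": [0,0,0],"hand": 1},{"delta_pos": [0,0,0.022],"twist": [0,0,0],"hand": 1},{"delta_pos": [0,0,0.025],"twist": [0,0,0],"hand": 1},{"delta_pos": [0,0,0.028],"twist": [0,0,0],"hand": 1},{"delta_pos": [0,0,0.03],"twist": [0,0,0],"hand": 1}])

```text
clock: 16.7
eef_pos: [0.6734, 0.0118, 0.1061]
eef_rot: [3.141, -0.0, 1.457]
ft_force: [-4.3, 0.4, 7.8]
width: 0.254
```

jog_arm(motion=[{"delta_pos": [0,0,0.002],"twist": [0,0,0],"hand": 1},{"delta_pos": [0,0,0.004],"twist": [0,0,0],"hand": 1},{"delta_pos": [0,0,0.006],"twist": [0,0,0],"hand": 1},{"delta_pos": [0,0,0.006],"twist": [0,0,0],"hand": 1}])

```text
clock: 17.1
eef_pos: [0.6728, 0.0121, 0.1007]
eef_rot: [-3.14, -0.0, 1.457]
ft_force: [-6.3, 2.2, 11.4]
width: 0.259
```

jog_arm(motion=[{"delta_pos": [0,0,0.002],"twist": [0,0,0],"hand": 1},{"delta_pos": [0,0,0.003],"twist": [0,0,0],"hand": 1},{"delta_pos": [0,0,0.003],"twist": [0,0,0],"hand": 1}])

```text
clock: 17.4
eef_pos: [0.6732, 0.0121, 0.1007]
eef_rot: [-3.141, -0.0, 1.457]
ft_force: [-10.7, 2.2, 22.3]
width: 0.258
```

It hits a hard stop at z = 0.1007, which matches the floor exactly. Releasing and rising.

jog_arm(motion=[{"delta_pos": [0,0,-0.003],"twist": [0,0,0],"hand": 1},{"delta_pos": [0,0,-0.004],"twist": [0,0,0],"hand": -0.3},{"delta_pos": [0,0,-0.004],"twist": [0,0,0],"hand": -0.3},{"delta_pos": [0,0,-0.004],"twist": [0,0,0],"hand": -0.3},{"delta_pos": [0,0,-0.004],"twist": [0,0,0],"hand": -0.3},{"delta_pos": [0,0,-0.03],"twist": [0,0,0],"hand": -1},{"delta_pos": [0,0,-0.075],"twist": [0,0,0],"hand": -1},{"delta_pos": [0,0,-0.12],"twist": [0,0,0],"hand": -1},{"delta_pos": [0,0,-0.12],"twist": [0,0,0],"hand": -1}])

```text
clock: 18.3
eef_pos: [0.6785, 0.0113, 0.2236]
eef_rot: [3.126, -0.001, 1.457]
ft_force: [0.3, -0.4, 0.9]
width: 1.0
```

```bash
cat > look.py <<'E'
from fitp import *
import sys
n=sys.argv[1]
for c in("top","scene"):
    im=snapshot(c); cv2.imwrite(f"pics/{n}_{c}.png",im)
a=cv2.imread(f"pics/{n}_scene.png")[100:270,200:460]; b=cv2.imread(f"pics/{n}_top.png")[130:300,110:330]
a=cv2.resize(a,None,fx=1.6,fy=1.6,interpolation=cv2.INTER_CUBIC); b=cv2.resize(b,None,fx=1.6,fy=1.6,interpolation=cv2.INTER_CUBIC)
cv2.imwrite(f"pics/{n}.png",np.hstack([a,b]))
ip=lambda c:cv2.imread(f"pics/{n}_{c}.png")
E
python3 - <<'E'
import sys; sys.argv=["","k"]
from look import *
for c in("top","scene"):
    for nm,x in(("b",(.4640,.3625)),("c",(.4055,.2805))): print(c,nm,fit3(ip(c),c,PM,x,.005))
    print(c,"box",fit3(ip(c),c,BM,(.510,.2755,7.5),.005,True,(1.5,.8)))
    print(c,"a in hole",fit3(ip(c),c,PM,(.673,.0128),.016,sig=(1.5,.8)))
delta(.464,.3635,.20,-6.5)
E
```

```text
top b (array([0.4635, 0.365 ]), np.float64(-229.7))
top c (array([0.405, 0.281]), np.float64(-235.2))
top box (array([0.5071, 0.2759, 6.2712]), np.float64(-214.3))
top a in hole (array([ 0.7006, -0.0899]), np.float64(-176.7))
scene b (array([0.4644, 0.3592]), np.float64(-206.7))
scene c (array([0.4072, 0.2793]), np.float64(-220.8))
scene box (array([0.5083, 0.2747, 7.9074]), np.float64(-225.7))
scene a in hole (array([0.6718, 0.0089]), np.float64(-202.7))
delta mm [ 325.8 -249.    15.8] twist [ 0.18 -0.2  89.98] rows>= 10.5
```

View pics/k.png

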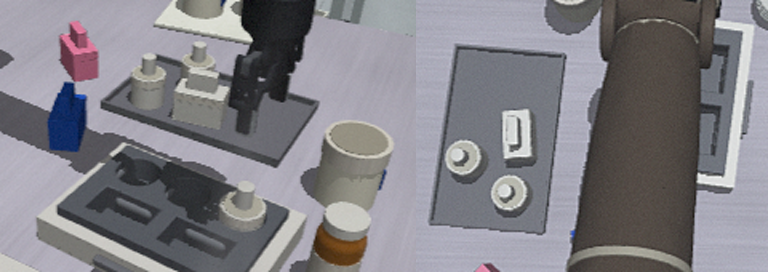

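Pot a is seated in round_cutout2, with its knob low at (243,195) in the scene half of the crop. The other items haven't moved. Next is the white box (scene half (200,98)); I'll squeeze its bar lengthwise first to centre it.

```bash
python3 - <<'E'
from h import *
delta(.5077,.2757,.20,7)
E
```

```text
delta mm [ 243.5 -195.6   16.1] twist [ 0.2  -0.17 76.48] rows>= 8.9
```

jog_arm(motion=[{"delta_pos": [0.05,-0.03,0],"twist": [0,0,8],"hand": -1},{"delta_pos": [0.244,-0.19,0.012],"twist": [0,0,76.5],"hand": -1},{"delta_pos": [0.244,-0.19,0.012],"twist": [0,0,76.5],"hand": -1},{"delta_pos": [0.244,-0.19,0.012],"twist": [0,0,76.5],"hand": -1},{"delta_pos": [0.244,-0.19,0.012],"twist": [0,0,76.5],"hand": -1},{"delta_pos": [0.244,-0.19,0.012],"twist": [0,0,76.5],"hand": -1},{"delta_pos": [0.244,-0.19,0.012],"twist": [0,0,76.5],"hand": -1},{"delta_pos": [0.244,-0.19,0.012],"twist": [0,0,76.5],"hand": -1},{"delta_pos": [0.244,-0.19,0.012],"twist": [0,0,76.5],"hand": -1},{"delta_pos": [0.244,-0.19,0.012],"twist": [0,0,76.5],"hand": -1},{"delta_pos": [0.244,-0.19,0.012],"twist": [0,0,76.5],"hand": -1},{"delta_pos": [0.244,-0.19,0.012],"twist": [0,0,76.5],"hand": -1},{"delta_pos": [0.244,-0.19,0.012],"twist": [0,0,76.5],"hand": -1},{"delta_pos": [0.244,-0.19,0.012],"twist": [0,0,76.5],"hand": -1},{"delta_pos": [0.244,-0.19,0.012],"twist": [0,0,76.5],"hand": -1}])

```text
clock: 19.9
eef_pos: [0.512, 0.2755, 0.2028]
eef_rot: [-3.142, -0.0, 0.122]
ft_force: [0.4, -0.6, 0.3]
width: 1.001
```

```bash
python3 - <<'E'
import sys; sys.argv=["","l"]
from look import *
delta(.5077,.2757,.089,7)
E
```

```text
delta mm [ -4.3  -0.6 113.9] twist [-0.   -0.01 -0.01] rows>= 2.3
```

View pics/l.png

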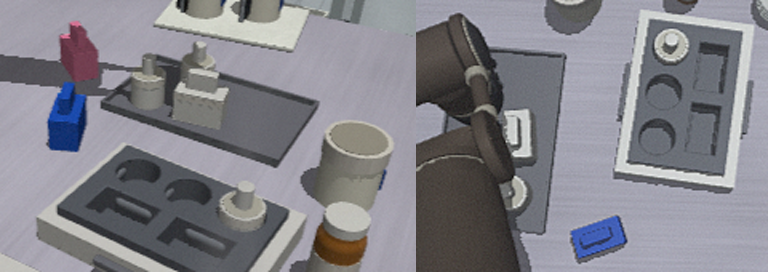

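jog_arm(motion=[{"delta_pos": [-0.004,-0.0005,0.04],"twist": [0,0,0],"hand": -1},{"delta_pos": [-0.004,-0.0005,0.08],"twist": [0,0,0],"hand": -1},{"delta_pos": [-0.004,-0.0005,0.105],"twist": [0,0,0],"hand": -1},{"delta_pos": [-0.004,-0.0005,0.113],"twist": [0,0,0],"hand": -1},{"delta_pos": [-0.004,-0.0005,0.113],"twist": [0,0,0],"hand": -1},{"delta_pos": [-0.004,-0.0005,0.113],"twist": [0,0,0],"hand": 0},{"delta_pos": [-0.004,-0.0005,0.113],"twist": [0,0,0],"hand": 1},{"delta_pos": [-0.004,-0.0005,0.113],"twist": [0,0,0],"hand": 1},{"delta_pos": [-0.004,-0.0005,0.113],"twist": [0,0,0],"hand": 1},{"delta_pos": [-0.004,-0.0005,0.113],"twist": [0,0,0],"hand": 1},{"delta_pos": [-0.004,-0.0005,0.113],"twist": [0,0,0],"hand": 1}])

```text
clock: 21.1
eef_pos: [0.5094, 0.2765, 0.092]
eef_rot: [-3.14, -0.004, 0.122]
ft_force: [-0.0, -0.0, 6.0]
width: 0.569
```

jog_arm(motion=[{"delta_pos": [0,0,-0.001],"twist": [0,0,0],"hand": -1},{"delta_pos": [0,0,-0.001],"twist": [0,0,0],"hand": -1},{"delta_pos": [0,0,-0.001],"twist": [0,0,0],"hand": -1},{"delta_pos": [0,0,-0.001],"twist": [0,0,0],"hand": -1},{"delta_pos": [0,0,-0.001],"twist": [0,0,-90],"hand": -1},{"delta_pos": [0,0,-0.001],"twist": [0,0,-90],"hand": -1},{"delta_pos": [0,0,-0.001],"twist": [0,0,-90],"hand": -1},{"delta_pos": [0,0,-0.001],"twist": [0,0,-90],"hand": -1},{"delta_pos": [0,0,-0.001],"twist": [0,0,-90],"hand": -1},{"delta_pos": [0,0,-0.001],"twist": [0,0,-90],"hand": -1},{"delta_pos": [0,0,-0.001],"twist": [0,0,-90],"hand": -1},{"delta_pos": [0,0,-0.001],"twist": [0,0,-90],"hand": -1},{"delta_pos": [0,0,-0.001],"twist": [0,0,-90],"hand": -1},{"delta_pos": [0,0,-0.001],"twist": [0,0,-90],"hand": -1},{"delta_pos": [0,0,-0.001],"twist": [0,0,-90],"hand": -1},{"delta_pos": [0,0,-0.001],"twist": [0,0,-90],"hand": -1},{"delta_pos": [0,0,-0.001],"twist": [0,0,-90],"hand": -1}])

```text
clock: 22.8
eef_pos: [0.5077, 0.2756, 0.0906]
eef_rot: [-3.141, 0.0, 1.691]
ft_force: [0.0, -0.1, 0.3]
width: 0.999
```

jog_arm(motion=[{"delta_pos": [0,0,0],"twist": [0,0,0],"hand": 1},{"delta_pos": [0,0,0],"twist": [0,0,0],"hand": 1},{"delta_pos": [0,0,0],"twist": [0,0,0],"hand": 1},{"delta_pos": [0,0,0],"twist": [0,0,0],"hand": 1},{"delta_pos": [0,0,0],"twist": [0,0,0],"hand": 1},{"delta_pos": [0,0,0],"twist": [0,0,0],"hand": 1},{"delta_pos": [0,0,0],"twist": [0,0,0],"hand": 1}])

```text
clock: 23.5
eef_pos: [0.5079, 0.2757, 0.0908]
eef_rot: [3.142, -0.0, 1.693]
ft_force: [0.4, -0.7, -0.3]
width: 0.2
```

```bash
python3 - <<'E'
from h import *
print(.586+np.cos(np.radians(-6.5))*.056-np.sin(np.radians(-6.5))*-.038)
delta(.6378,-.0618,.165,83.5)
E
```

```text
0.6373383017947084
delta mm [-350.8   88.   -74.3] twist [ 0.   -0.   13.48] rows>= 7.4
```

```bash
python3 - <<'E'
from h import *
delta(.526,-.0492,.165,83.5)
E
```

```text
delta mm [-324.7  -21.5  -74.3] twist [ 0.   -0.   13.48] rows>= 6.7
```

Taking the box to oblong_cutout0, because the path there stays clear of the seated pot's knob.

jog_arm(motion=[{"delta_pos": [0,0,-0.02],"twist": [0,0,0],"hand": 1},{"delta_pos": [0,0,-0.045],"twist": [0,0,0],"hand": 1},{"delta_pos": [-0.01,-0.001,-0.07],"twist": [0,0,0],"hand": 1},{"delta_pos": [-0.04,-0.003,-0.0745],"twist": [0,0,2],"hand": 1},{"delta_pos": [-0.075,-0.005,-0.0745],"twist": [0,0,4],"hand": 1},{"delta_pos": [-0.11,-0.007,-0.0745],"twist": [0,0,6],"hand": 1},{"delta_pos": [-0.145,-0.009,-0.0745],"twist": [0,0,8],"hand": 1},{"delta_pos": [-0.18,-0.012,-0.0745],"twist": [0,0,10],"hand": 1},{"delta_pos": [-0.215,-0.014,-0.0745],"twist": [0,0,12],"hand": 1},{"delta_pos": [-0.25,-0.016,-0.0745],"twist": [0,0,13.5],"hand": 1},{"delta_pos": [-0.28,-0.018,-0.0745],"twist": [0,0,13.5],"hand": 1},{"delta_pos": [-0.305,-0.02,-0.0745],"twist": [0,0,13.5],"hand": 1},{"delta_pos": [-0.32,-0.0215,-0.0745],"twist": [0,0,13.5],"hand": 1},{"delta_pos": [-0.325,-0.0215,-0.0745],"twist": [0,0,13.5],"hand": 1},{"delta_pos": [-0.325,-0.0215,-0.0745],"twist": [0,0,13.5],"hand": 1},{"delta_pos": [-0.325,-0.0215,-0.0745],"twist": [0,0,13.5],"hand": 1},{"delta_pos": [-0.325,-0.0215,-0.0745],"twist": [0,0,13.5],"hand": 1}])

```text
clock: 25.2
eef_pos: [0.5259, -0.0484, 0.1652]
eef_rot: [-3.141, -0.0, 1.458]
ft_force: [0.7, 0.9, -1.3]
width: 0.193
```

```bash
python3 - <<'E'
import sys; sys.argv=["","m"]
from look import *
delta(.526,-.0492,.165,83.5); print(sensors.observe()["width"])
E
```

```text
delta mm [-0.6  0.1  0.2] twist [-0.01 -0.01  0.06] rows>= 0.0
0.1979249471347124
```

View pics/m.png

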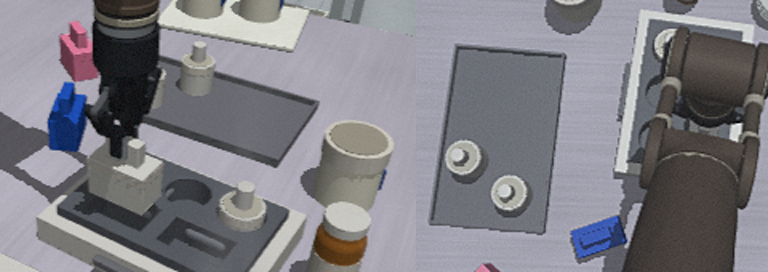

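```bash
python3 - <<'E'
from fitp import *
n=np.linspace(-1,1,25); p=[]
p+=[(.042*k,-.024,.058) for k in n]+[(.042*k,-.024,0) for k in n]+[(.042,.024*k,.058) for k in n]+[(.042,.024*k,0) for k in n]
p+=[(.042,-.024,.029+.029*k) for k in n]+[(-.042,-.024,.029+.029*k) for k in n]+[(.042,.024,.029+.029*k) for k in n]
im=cv2.imread("pics/m_scene.png")
print(fit3(im,"scene",np.array(p),(.526,-.0486,-6.5),.165-.0858,True,(1.5,.8)))
# oblong hole fits
H=[]
for s in(-1,1): H+=[(.044*k,s*.026,0) for k in n]+[(s*.044,.026*k,0) for k in n]
for c in("scene","top"):
    print(c,fit3(cv2.imread(f"pics/f_{c}.png"),c,np.array(H),(.5265,-.0491,-6.5),.056,True,(1.5,.8)))
E
```

```text
(array([ 0.5271, -0.0479, -6.5902]), np.float64(-189.7))
scene (array([ 0.5269, -0.0496, -5.6918]), np.float64(-172.8))
top (array([ 0.5285, -0.05  , -5.8153]), np.float64(-172.1))
```

jog_arm(motion=[{"delta_pos": [-0.0012,0,0.01],"twist": [0,0,0],"hand": 1},{"delta_pos": [-0.0012,0,0.018],"twist": [0,0,0],"hand": 1},{"delta_pos": [-0.0012,0,0.022],"twist": [0,0,0],"hand": 1},{"delta_pos": [-0.0012,0,0.025],"twist": [0,0,0],"hand": 1},{"delta_pos": [-0.0012,0,0.028],"twist": [0,0,0],"hand": 1},{"delta_pos": [-0.0012,0,0.031],"twist": [0,0,0],"hand": 1},{"delta_pos": [-0.0012,0,0.031],"twist": [0,0,0],"hand": 1}])

```text
clock: 26.0
eef_pos: [0.5256, -0.0507, 0.1338]
eef_rot: [-3.141, -0.0, 1.457]
ft_force: [-0.7, 0.4, -1.6]
width: 0.201
```

It entered freely. Pressing home; the floor should be at TCP z ≈ 0.1018.

jog_arm(motion=[{"delta_pos": [0,0,0.004],"twist": [0,0,0],"hand": 1},{"delta_pos": [0,0,0.007],"twist": [0,0,0],"hand": 1},{"delta_pos": [0,0,0.01],"twist": [0,0,0],"hand": 1},{"delta_pos": [0,0,0.013],"twist": [0,0,0],"hand": 1},{"delta_pos": [0,0,0.016],"twist": [0,0,0],"hand": 1},{"delta_pos": [0,0,0.019],"twist": [0,0,0],"hand": 1},{"delta_pos": [0,0,0.022],"twist": [0,0,0],"hand": 1},{"delta_pos": [0,0,0.025],"twist": [0,0,0],"hand": 1},{"delta_pos": [0,0,0.028],"twist": [0,0,0],"hand": 1},{"delta_pos": [0,0,0.031],"twist": [0,0,0],"hand": 1},{"delta_pos": [0,0,0.033],"twist": [0,0,0],"hand": 1},{"delta_pos": [0,0,0.034],"twist": [0,0,0],"hand": 1}])

```text
clock: 27.2
eef_pos: [0.5258, -0.0499, 0.1017]
eef_rot: [-3.14, -0.002, 1.457]
ft_force: [-6.1, 3.3, 16.5]
width: 0.198
```

jog_arm(motion=[{"delta_pos": [0,0,0.002],"twist": [0,0,0],"hand": 1},{"delta_pos": [0,0,0.003],"twist": [0,0,0],"hand": 1},{"delta_pos": [0,0,0.003],"twist": [0,0,0],"hand": 1}])

```text
clock: 27.5
eef_pos: [0.5259, -0.0497, 0.1016]
eef_rot: [-3.139, -0.002, 1.457]
ft_force: [-11.7, 6.1, 28.1]
width: 0.198
```

jog_arm(motion=[{"delta_pos": [0,0,-0.003],"twist": [0,0,0],"hand": 1},{"delta_pos": [0,0,-0.004],"twist": [0,0,0],"hand": -0.3},{"delta_pos": [0,0,-0.004],"twist": [0,0,0],"hand": -0.3},{"delta_pos": [0,0,-0.004],"twist": [0,0,0],"hand": -0.3},{"delta_pos": [0,0,-0.004],"twist": [0,0,0],"hand": -0.3},{"delta_pos": [0,0,-0.03],"twist": [0,0,0],"hand": -1},{"delta_pos": [0,0,-0.075],"twist": [0,0,0],"hand": -1},{"delta_pos": [0,0,-0.12],"twist": [0,0,0],"hand": -1},{"delta_pos": [0,0,-0.12],"twist": [0,0,0],"hand": -1},{"delta_pos": [0,0,-0.12],"twist": [0,0,0],"hand": -1}])

```text
clock: 28.5
eef_pos: [0.5271, -0.051, 0.2187]
eef_rot: [3.138, 0.0, 1.457]
ft_force: [-0.5, 0.1, 0.2]
width: 0.999
```

```bash
python3 - <<'E'
import sys; sys.argv=["","n"]
from look import *
for c in("top","scene"):
    for nm,x in(("b",(.4640,.3625)),("c",(.4055,.2805))): print(c,nm,fit3(ip(c),c,PM,x,.005))
delta(.406,.2805,.20,-6.5)
E
```

```text
top b (array([0.4636, 0.3649]), np.float64(-228.4))
top c (array([0.405 , 0.2811]), np.float64(-234.3))
scene b (array([0.4642, 0.3593]), np.float64(-209.5))
scene c (array([0.4365, 0.2878]), np.float64(-206.3))
delta mm [ 315.5 -155.7   16.3] twist [-0.12  0.11 89.98] rows>= 10.5
```

View pics/n.png

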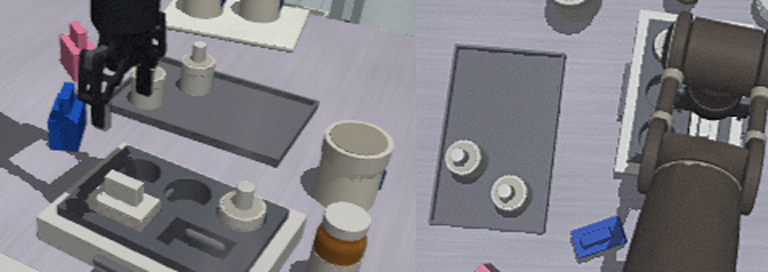

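The box is seated in oblong_cutout0. Next is pot c at (510,192) in the top half of the crop.

jog_arm(motion=[{"delta_pos": [0.05,-0.025,0],"twist": [0,0,8.5],"hand": -1},{"delta_pos": [0.3155,-0.1555,0.016],"twist": [0,0,90],"hand": -1},{"delta_pos": [0.3155,-0.1555,0.016],"twist": [0,0,90],"hand": -1},{"delta_pos": [0.3155,-0.1555,0.016],"twist": [0,0,90],"hand": -1},{"delta_pos": [0.3155,-0.1555,0.016],"twist": [0,0,90],"hand": -1},{"delta_pos": [0.3155,-0.1555,0.016],"twist": [0,0,90],"hand": -1},{"delta_pos": [0.3155,-0.1555,0.016],"twist": [0,0,90],"hand": -1},{"delta_pos": [0.3155,-0.1555,0.016],"twist": [0,0,90],"hand": -1},{"delta_pos": [0.3155,-0.1555,0.016],"twist": [0,0,90],"hand": -1},{"delta_pos": [0.3155,-0.1555,0.016],"twist": [0,0,90],"hand": -1},{"delta_pos": [0.3155,-0.1555,0.016],"twist": [0,0,90],"hand": -1},{"delta_pos": [0.3155,-0.1555,0.016],"twist": [0,0,90],"hand": -1},{"delta_pos": [0.3155,-0.1555,0.016],"twist": [0,0,90],"hand": -1},{"delta_pos": [0.3155,-0.1555,0.016],"twist": [0,0,90],"hand": -1},{"delta_pos": [0.3155,-0.1555,0.016],"twist": [0,0,90],"hand": -1}])

```text
clock: 30.1
eef_pos: [0.4067, 0.28, 0.2003]
eef_rot: [3.14, 0.002, -0.113]
ft_force: [-0.0, 0.4, -0.3]
width: 0.999
```

```bash
python3 - <<'E'
import sys; sys.argv=["","o"]
from look import *
delta(.406,.2805,.090,-6.5)
E
```

```text
delta mm [ -1.   -0.2 110.9] twist [0.03 0.03 0.  ] rows>= 2.2
```

View pics/o.png

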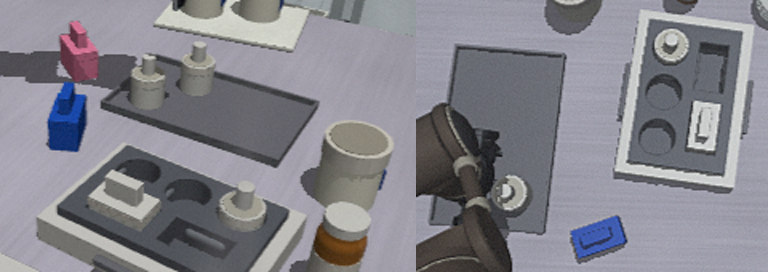

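jog_arm(motion=[{"delta_pos": [-0.001,0,0.04],"twist": [0,0,0],"hand": -1},{"delta_pos": [-0.001,0,0.08],"twist": [0,0,0],"hand": -1},{"delta_pos": [-0.001,0,0.105],"twist": [0,0,0],"hand": -1},{"delta_pos": [-0.001,0,0.11],"twist": [0,0,0],"hand": -1},{"delta_pos": [-0.001,0,0.11],"twist": [0,0,0],"hand": 0.2},{"delta_pos": [-0.001,0,0.11],"twist": [0,0,0],"hand": 1},{"delta_pos": [-0.001,0,0.11],"twist": [0,0,0],"hand": 1},{"delta_pos": [-0.001,0,0.11],"twist": [0,0,0],"hand": 1},{"delta_pos": [-0.001,0,0.11],"twist": [0,0,0],"hand": 1},{"delta_pos": [-0.001,0,0.11],"twist": [0,0,0],"hand": 1},{"delta_pos": [-0.001,0,0.11],"twist": [0,0,0],"hand": 1}])

```text
clock: 31.3
eef_pos: [0.4071, 0.2811, 0.0925]
eef_rot: [-3.14, -0.002, -0.114]
ft_force: [-0.9, 0.5, 6.0]
width: 0.259
```

jog_arm(motion=[{"delta_pos": [0,0,0],"twist": [0,0,0],"hand": 0},{"delta_pos": [0,0,0],"twist": [0,0,0],"hand": 0},{"delta_pos": [0,0,0],"twist": [0,0,0],"hand": 0},{"delta_pos": [0,0,0],"twist": [0,0,-90],"hand": 0},{"delta_pos": [0,0,0],"twist": [0,0,-90],"hand": 0},{"delta_pos": [0,0,0],"twist": [0,0,-90],"hand": 0},{"delta_pos": [0,0,0],"twist": [0,0,-90],"hand": 0},{"delta_pos": [0,0,0],"twist": [0,0,-90],"hand": 0},{"delta_pos": [0,0,0],"twist": [0,0,-90],"hand": 0},{"delta_pos": [0,0,0],"twist": [0,0,-90],"hand": 0},{"delta_pos": [0,0,0],"twist": [0,0,-90],"hand": 0},{"delta_pos": [0,0,0],"twist": [0,0,-90],"hand": 0},{"delta_pos": [0,0,0],"twist": [0,0,-90],"hand": 0},{"delta_pos": [0,0,0],"twist": [0,0,-90],"hand": 0},{"delta_pos": [0,0,0],"twist": [0,0,-90],"hand": 0},{"delta_pos": [0,0,0],"twist": [0,0,-90],"hand": 0}])

```text
clock: 32.9
eef_pos: [0.4061, 0.2804, 0.091]
eef_rot: [-3.141, 0.0, 1.455]
ft_force: [-0.3, -0.6, -0.7]
width: 0.505
```

jog_arm(motion=[{"delta_pos": [0,0,0],"twist": [0,0,0],"hand": 1},{"delta_pos": [0,0,0],"twist": [0,0,0],"hand": 1},{"delta_pos": [0,0,0],"twist": [0,0,0],"hand": 1},{"delta_pos": [0,0,0],"twist": [0,0,0],"hand": 1},{"delta_pos": [0,0,0],"twist": [0,0,0],"hand": 1},{"delta_pos": [0,0,0],"twist": [0,0,0],"hand": 1}])

```text
clock: 33.5
eef_pos: [0.4062, 0.2805, 0.0912]
eef_rot: [-3.142, 0.0, 1.457]
ft_force: [0.9, 0.7, 0.7]
width: 0.261
```

```bash
python3 - <<'E'
from h import *
delta(.5098,.0314,.165,83.5)
E
```

```text
delta mm [-235.7  131.2  -73.8] twist [-0.    0.   -0.02] rows>= 5.6
```

jog_arm(motion=[{"delta_pos": [0,0,-0.02],"twist": [0,0,0],"hand": 1},{"delta_pos": [0,0,-0.045],"twist": [0,0,0],"hand": 1},{"delta_pos": [-0.01,0.006,-0.07],"twist": [0,0,0],"hand": 1},{"delta_pos": [-0.04,0.022,-0.074],"twist": [0,0,0],"hand": 1},{"delta_pos": [-0.075,0.042,-0.074],"twist": [0,0,0],"hand": 1},{"delta_pos": [-0.11,0.062,-0.074],"twist": [0,0,0],"hand": 1},{"delta_pos": [-0.145,0.082,-0.074],"twist": [0,0,0],"hand": 1},{"delta_pos": [-0.18,0.102,-0.074],"twist": [0,0,0],"hand": 1},{"delta_pos": [-0.21,0.118,-0.074],"twist": [0,0,0],"hand": 1},{"delta_pos": [-0.23,0.128,-0.074],"twist": [0,0,0],"hand": 1},{"delta_pos": [-0.236,0.1315,-0.074],"twist": [0,0,0],"hand": 1},{"delta_pos": [-0.236,0.1315,-0.074],"twist": [0,0,0],"hand": 1},{"delta_pos": [-0.236,0.1315,-0.074],"twist": [0,0,0],"hand": 1},{"delta_pos": [-0.236,0.1315,-0.074],"twist": [0,0,0],"hand": 1},{"delta_pos": [-0.236,0.1315,-0.074],"twist": [0,0,0],"hand": 1}])

```text
clock: 35.0
eef_pos: [0.5097, 0.0321, 0.1652]
eef_rot: [-3.141, -0.0, 1.459]
ft_force: [0.8, 0.3, -1.2]
width: 0.258
```

```bash
python3 - <<'E'
import sys; sys.argv=["","p"]
from look import *
s=sensors.observe(); print(s["eef_pos"],s["width"])
M=np.array([(.03*np.cos(a),.03*np.sin(a),.058) for a in t if np.sin(a)<.3]+[(.03*np.cos(a),.03*np.sin(a),0) for a in t if np.sin(a)<0])
print(fit3(ip("scene"),"scene",M,s["eef_pos"][:2],s["eef_pos"][2]-.0862))
delta(.5098,.0314,.135,83.5)
E
```

```text
[0.509836   0.03187813 0.16526333] 0.2561113357926854
(array([0.5092, 0.0322]), np.float64(-223.9))
delta mm [-0.5  0.  30.3] twist [-0.01 -0.    0.06] rows>= 0.6
```

View pics/p.png

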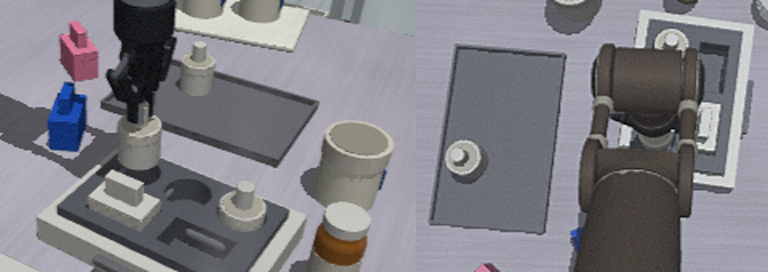

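jog_arm(motion=[{"delta_pos": [-0.0005,0,0.01],"twist": [0,0,0],"hand": 1},{"delta_pos": [-0.0005,0,0.018],"twist": [0,0,0],"hand": 1},{"delta_pos": [-0.0005,0,0.022],"twist": [0,0,0],"hand": 1},{"delta_pos": [-0.0005,0,0.025],"twist": [0,0,0],"hand": 1},{"delta_pos": [-0.0005,0,0.028],"twist": [0,0,0],"hand": 1},{"delta_pos": [-0.0005,0,0.03],"twist": [0,0,0],"hand": 1},{"delta_pos": [-0.0005,0,0.03],"twist": [0,0,0],"hand": 1}])

```text
clock: 35.8
eef_pos: [0.5099, 0.0306, 0.135]
eef_rot: [-3.141, 0.0, 1.457]
ft_force: [-0.4, 0.1, -1.1]
width: 0.259
```

jog_arm(motion=[{"delta_pos": [0,0,0.004],"twist": [0,0,0],"hand": 1},{"delta_pos": [0,0,0.007],"twist": [0,0,0],"hand": 1},{"delta_pos": [0,0,0.01],"twist": [0,0,0],"hand": 1},{"delta_pos": [0,0,0.013],"twist": [0,0,0],"hand": 1},{"delta_pos": [0,0,0.016],"twist": [0,0,0],"hand": 1},{"delta_pos": [0,0,0.019],"twist": [0,0,0],"hand": 1},{"delta_pos": [0,0,0.022],"twist": [0,0,0],"hand": 1},{"delta_pos": [0,0,0.025],"twist": [0,0,0],"hand": 1},{"delta_pos": [0,0,0.028],"twist": [0,0,0],"hand": 1},{"delta_pos": [0,0,0.031],"twist": [0,0,0],"hand": 1},{"delta_pos": [0,0,0.034],"twist": [0,0,0],"hand": 1},{"delta_pos": [0,0,0.036],"twist": [0,0,0],"hand": 1},{"delta_pos": [0,0,0.036],"twist": [0,0,0],"hand": 1}])

```text
clock: 37.1
eef_pos: [0.5111, 0.0311, 0.102]
eef_rot: [3.141, -0.001, 1.457]
ft_force: [-5.1, 2.6, 16.4]
width: 0.257
```

Stopped at z = 0.102, as expected for the floor. One extra push to verify, then release.

jog_arm(motion=[{"delta_pos": [0,0,0.002],"twist": [0,0,0],"hand": 1},{"delta_pos": [0,0,0.003],"twist": [0,0,0],"hand": 1},{"delta_pos": [0,0,0.003],"twist": [0,0,0],"hand": 1}])

```text
clock: 37.4
eef_pos: [0.5114, 0.0313, 0.1019]
eef_rot: [-3.142, -0.001, 1.457]
ft_force: [-11.3, 2.7, 33.8]
width: 0.254
```

jog_arm(motion=[{"delta_pos": [0,0,-0.003],"twist": [0,0,0],"hand": 1},{"delta_pos": [0,0,-0.004],"twist": [0,0,0],"hand": -0.3},{"delta_pos": [0,0,-0.004],"twist": [0,0,0],"hand": -0.3},{"delta_pos": [0,0,-0.004],"twist": [0,0,0],"hand": -0.3},{"delta_pos": [0,0,-0.004],"twist": [0,0,0],"hand": -0.3},{"delta_pos": [0,0,-0.03],"twist": [0,0,0],"hand": -1},{"delta_pos": [0,0,-0.075],"twist": [0,0,0],"hand": -1},{"delta_pos": [0,0,-0.12],"twist": [0,0,0],"hand": -1},{"delta_pos": [0,0,-0.12],"twist": [0,0,0],"hand": -1},{"delta_pos": [0,0,-0.12],"twist": [0,0,0],"hand": -1}])

```text
clock: 38.4
eef_pos: [0.511, 0.0305, 0.2174]
eef_rot: [3.139, -0.0, 1.457]
ft_force: [-0.2, 0.2, -0.6]
width: 0.997
```

```bash
python3 - <<'E'
import sys; sys.argv=["","q"]
from look import *
for c in("top","scene"):
    print(c,fit3(ip(c),c,PM,(.4640,.3625),.005,sig=(1.5,.8)))
delta(.464,.363,.20,-6.5)
E
```

```text
top (array([0.4636, 0.3652]), np.float64(-221.9))
scene (array([0.4644, 0.359 ]), np.float64(-203.0))
delta mm [325.2 -82.3  14.9] twist [-0.12  0.15 89.98] rows>= 10.5
```

View pics/q.png

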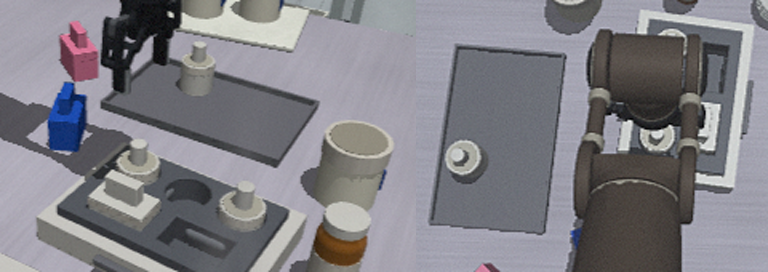

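Pot c is seated in round_cutout0. The last one is pot b, at (462,157) in the top half of the crop.

jog_arm(motion=[{"delta_pos": [0.05,-0.012,0],"twist": [0,0,8.5],"hand": -1},{"delta_pos": [0.326,-0.0825,0.014],"twist": [0,0,90],"hand": -1},{"delta_pos": [0.326,-0.0825,0.014],"twist": [0,0,90],"hand": -1},{"delta_pos": [0.326,-0.0825,0.014],"twist": [0,0,90],"hand": -1},{"delta_pos": [0.326,-0.0825,0.014],"twist": [0,0,90],"hand": -1},{"delta_pos": [0.326,-0.0825,0.014],"twist": [0,0,90],"hand": -1},{"delta_pos": [0.326,-0.0825,0.014],"twist": [0,0,90],"hand": -1},{"delta_pos": [0.326,-0.0825,0.014],"twist": [0,0,90],"hand": -1},{"delta_pos": [0.326,-0.0825,0.014],"twist": [0,0,90],"hand": -1},{"delta_pos": [0.326,-0.0825,0.014],"twist": [0,0,90],"hand": -1},{"delta_pos": [0.326,-0.0825,0.014],"twist": [0,0,90],"hand": -1},{"delta_pos": [0.326,-0.0825,0.014],"twist": [0,0,90],"hand": -1},{"delta_pos": [0.326,-0.0825,0.014],"twist": [0,0,90],"hand": -1},{"delta_pos": [0.326,-0.0825,0.014],"twist": [0,0,90],"hand": -1},{"delta_pos": [0.326,-0.0825,0.014],"twist": [0,0,90],"hand": -1}])

```text
clock: 40.0
eef_pos: [0.465, 0.3636, 0.2018]
eef_rot: [3.141, 0.001, -0.113]
ft_force: [-1.4, -0.2, -0.1]
width: 1.0
```

```bash
python3 - <<'E'
import sys; sys.argv=["","r"]
from look import *
print(fit3(ip("scene"),"scene",PM,(.4640,.3625),.005,sig=(1.5,.8)))
delta(.464,.3635,.090,-6.5)
E
```

```text
(array([0.4633, 0.358 ]), np.float64(-210.0))
delta mm [ -1.1   0.3 112.2] twist [0.   0.   0.02] rows>= 2.2
```

View pics/r.png

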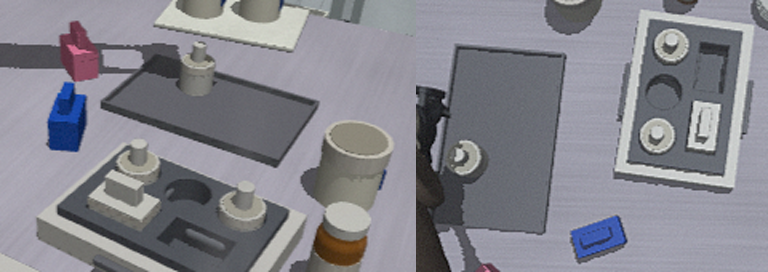

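jog_arm(motion=[{"delta_pos": [-0.001,0.001,0.04],"twist": [0,0,0],"hand": -1},{"delta_pos": [-0.001,0.001,0.08],"twist": [0,0,0],"hand": -1},{"delta_pos": [-0.001,0.001,0.105],"twist": [0,0,0],"hand": -1},{"delta_pos": [-0.001,0.001,0.111],"twist": [0,0,0],"hand": -1},{"delta_pos": [-0.001,0.001,0.111],"twist": [0,0,0],"hand": 0.2},{"delta_pos": [-0.001,0.001,0.111],"twist": [0,0,0],"hand": 1},{"delta_pos": [-0.001,0.001,0.111],"twist": [0,0,0],"hand": 1},{"delta_pos": [-0.001,0.001,0.111],"twist": [0,0,0],"hand": 1},{"delta_pos": [-0.001,0.001,0.111],"twist": [0,0,0],"hand": 1},{"delta_pos": [-0.001,0.001,0.111],"twist": [0,0,0],"hand": 1},{"delta_pos": [-0.001,0.001,0.111],"twist": [0,0,0],"hand": 1}])

```text
clock: 41.2
eef_pos: [0.4648, 0.3637, 0.0929]
eef_rot: [-3.14, -0.002, -0.114]
ft_force: [-0.5, -0.8, 6.1]
width: 0.252
```

jog_arm(motion=[{"delta_pos": [0,0,0],"twist": [0,0,0],"hand": 0},{"delta_pos": [0,0,0],"twist": [0,0,0],"hand": 0},{"delta_pos": [0,0,0],"twist": [0,0,0],"hand": 0},{"delta_pos": [0,0,0],"twist": [0,0,-90],"hand": 0},{"delta_pos": [0,0,0],"twist": [0,0,-90],"hand": 0},{"delta_pos": [0,0,0],"twist": [0,0,-90],"hand": 0},{"delta_pos": [0,0,0],"twist": [0,0,-90],"hand": 0},{"delta_pos": [0,0,0],"twist": [0,0,-90],"hand": 0},{"delta_pos": [0,0,0],"twist": [0,0,-90],"hand": 0},{"delta_pos": [0,0,0],"twist": [0,0,-90],"hand": 0},{"delta_pos": [0,0,0],"twist": [0,0,-90],"hand": 0},{"delta_pos": [0,0,0],"twist": [0,0,-90],"hand": 0},{"delta_pos": [0,0,0],"twist": [0,0,-90],"hand": 0},{"delta_pos": [0,0,0],"twist": [0,0,-90],"hand": 0},{"delta_pos": [0,0,0],"twist": [0,0,-90],"hand": 0},{"delta_pos": [0,0,0],"twist": [0,0,-90],"hand": 0}])

```text
clock: 42.8
eef_pos: [0.4638, 0.3628, 0.091]
eef_rot: [-3.141, 0.0, 1.455]
ft_force: [-0.6, 0.0, -0.0]
width: 0.499
```

jog_arm(motion=[{"delta_pos": [0,0,0],"twist": [0,0,0],"hand": 1},{"delta_pos": [0,0,0],"twist": [0,0,0],"hand": 1},{"delta_pos": [0,0,0],"twist": [0,0,0],"hand": 1},{"delta_pos": [0,0,0],"twist": [0,0,0],"hand": 1},{"delta_pos": [0,0,0],"twist": [0,0,0],"hand": 1},{"delta_pos": [0,0,0],"twist": [0,0,0],"hand": 1}])

```text
clock: 43.4
eef_pos: [0.4639, 0.3629, 0.0912]
eef_rot: [-3.142, 0.0, 1.457]
ft_force: [0.8, 0.4, -0.7]
width: 0.265
```

```bash
python3 - <<'E'
from h import *
delta(.5912,.0220,.20,83.5)
E
```

```text
delta mm [-324.3  165.2 -108.8] twist [-0.    0.01 -0.02] rows>= 7.6
```

jog_arm(motion=[{"delta_pos": [0,0,-0.02],"twist": [0,0,0],"hand": 1},{"delta_pos": [0,0,-0.045],"twist": [0,0,0],"hand": 1},{"delta_pos": [-0.01,0.005,-0.07],"twist": [0,0,0],"hand": 1},{"delta_pos": [-0.04,0.02,-0.074],"twist": [0,0,0],"hand": 1},{"delta_pos": [-0.075,0.038,-0.074],"twist": [0,0,0],"hand": 1},{"delta_pos": [-0.11,0.056,-0.074],"twist": [0,0,0],"hand": 1},{"delta_pos": [-0.145,0.074,-0.074],"twist": [0,0,0],"hand": 1},{"delta_pos": [-0.18,0.092,-0.074],"twist": [0,0,0],"hand": 1},{"delta_pos": [-0.215,0.11,-0.074],"twist": [0,0,0],"hand": 1},{"delta_pos": [-0.25,0.128,-0.074],"twist": [0,0,0],"hand": 1},{"delta_pos": [-0.28,0.143,-0.074],"twist": [0,0,0],"hand": 1},{"delta_pos": [-0.305,0.155,-0.074],"twist": [0,0,0],"hand": 1},{"delta_pos": [-0.32,0.163,-0.074],"twist": [0,0,0],"hand": 1},{"delta_pos": [-0.3245,0.1652,-0.074],"twist": [0,0,0],"hand": 1},{"delta_pos": [-0.3245,0.1652,-0.074],"twist": [0,0,0],"hand": 1},{"delta_pos": [-0.3245,0.1652,-0.074],"twist": [0,0,0],"hand": 1},{"delta_pos": [-0.3245,0.1652,-0.074],"twist": [0,0,0],"hand": 1},{"delta_pos": [-0.3245,0.1652,-0.074],"twist": [0,0,0],"hand": 1}])

```text
clock: 45.2
eef_pos: [0.5909, 0.0229, 0.1652]
eef_rot: [-3.141, -0.0, 1.459]
ft_force: [-0.2, -0.2, -0.3]
width: 0.255
```

```bash
python3 - <<'E'
import sys; sys.argv=["","s"]
from look import *
s=sensors.observe(); print(s["eef_pos"],s["width"])
M=np.array([(.03*np.cos(a),.03*np.sin(a),.058) for a in t if np.sin(a)<.3]+[(.03*np.cos(a),.03*np.sin(a),0) for a in t if np.sin(a)<0])
print(fit3(ip("scene"),"scene",M,s["eef_pos"][:2],s["eef_pos"][2]-.0862))
E
```

```text
[0.59108324 0.02260618 0.16531411] 0.25764345557576057
(array([0.5913, 0.0245]), np.float64(-221.4))
```

View pics/s.png

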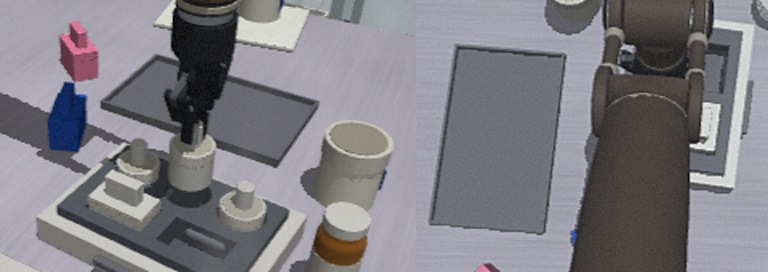

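jog_arm(motion=[{"delta_pos": [-0.001,0,0.01],"twist": [0,0,0],"hand": 1},{"delta_pos": [-0.001,0,0.018],"twist": [0,0,0],"hand": 1},{"delta_pos": [-0.001,0,0.022],"twist": [0,0,0],"hand": 1},{"delta_pos": [-0.001,0,0.025],"twist": [0,0,0],"hand": 1},{"delta_pos": [-0.001,0,0.028],"twist": [0,0,0],"hand": 1},{"delta_pos": [-0.001,0,0.03],"twist": [0,0,0],"hand": 1},{"delta_pos": [-0.001,0,0.03],"twist": [0,0,0],"hand": 1}])

```text
clock: 46.0
eef_pos: [0.591, 0.0208, 0.135]
eef_rot: [-3.141, 0.0, 1.457]
ft_force: [0.6, -0.1, -1.8]
width: 0.259
```

jog_arm(motion=[{"delta_pos": [0,0,0.004],"twist": [0,0,0],"hand": 1},{"delta_pos": [0,0,0.007],"twist": [0,0,0],"hand": 1},{"delta_pos": [0,0,0.01],"twist": [0,0,0],"hand": 1},{"delta_pos": [0,0,0.013],"twist": [0,0,0],"hand": 1},{"delta_pos": [0,0,0.016],"twist": [0,0,0],"hand": 1},{"delta_pos": [0,0,0.019],"twist": [0,0,0],"hand": 1},{"delta_pos": [0,0,0.022],"twist": [0,0,0],"hand": 1},{"delta_pos": [0,0,0.025],"twist": [0,0,0],"hand": 1},{"delta_pos": [0,0,0.028],"twist": [0,0,0],"hand": 1},{"delta_pos": [0,0,0.031],"twist": [0,0,0],"hand": 1},{"delta_pos": [0,0,0.034],"twist": [0,0,0],"hand": 1},{"delta_pos": [0,0,0.036],"twist": [0,0,0],"hand": 1},{"delta_pos": [0,0,0.036],"twist": [0,0,0],"hand": 1}])

```text
clock: 47.3
eef_pos: [0.592, 0.0214, 0.1019]
eef_rot: [3.141, -0.001, 1.457]
ft_force: [-3.7, 2.9, 11.3]
width: 0.259
```

jog_arm(motion=[{"delta_pos": [0,0,0.002],"twist": [0,0,0],"hand": 1},{"delta_pos": [0,0,0.003],"twist": [0,0,0],"hand": 1},{"delta_pos": [0,0,0.003],"twist": [0,0,0],"hand": 1}])

```text
clock: 47.6
eef_pos: [0.5926, 0.0215, 0.1018]
eef_rot: [3.14, -0.001, 1.457]
ft_force: [-9.0, 2.9, 24.5]
width: 0.258
```

jog_arm(motion=[{"delta_pos": [0,0,-0.003],"twist": [0,0,0],"hand": 1},{"delta_pos": [0,0,-0.004],"twist": [0,0,0],"hand": -0.3},{"delta_pos": [0,0,-0.004],"twist": [0,0,0],"hand": -0.3},{"delta_pos": [0,0,-0.004],"twist": [0,0,0],"hand": -0.3},{"delta_pos": [0,0,-0.004],"twist": [0,0,0],"hand": -0.3},{"delta_pos": [0,0,-0.03],"twist": [0,0,0],"hand": -1},{"delta_pos": [0,0,-0.075],"twist": [0,0,0],"hand": -1},{"delta_pos": [0,0,-0.12],"twist": [0,0,0],"hand": -1},{"delta_pos": [0,0,-0.12],"twist": [0,0,0],"hand": -1},{"delta_pos": [0,0,-0.12],"twist": [0,0,0],"hand": -1}])

```text
clock: 48.6
eef_pos: [0.5922, 0.0207, 0.2177]
eef_rot: [3.138, -0.0, 1.457]
ft_force: [0.4, 0.4, -0.4]
width: 1.003
```

```bash
python3 - <<'E'
import sys; sys.argv=["","u"]
from look import *
a=ip("scene"); crop(a,"u1.png",200,140,420,310,3.4)
delta(.5027,-.3160,.22,86)
E
```

```text
delta mm [-344.6  -48.4   -5.2] twist [-0.18  0.01 -2.52] rows>= 7.0
```

View pics/u1.png

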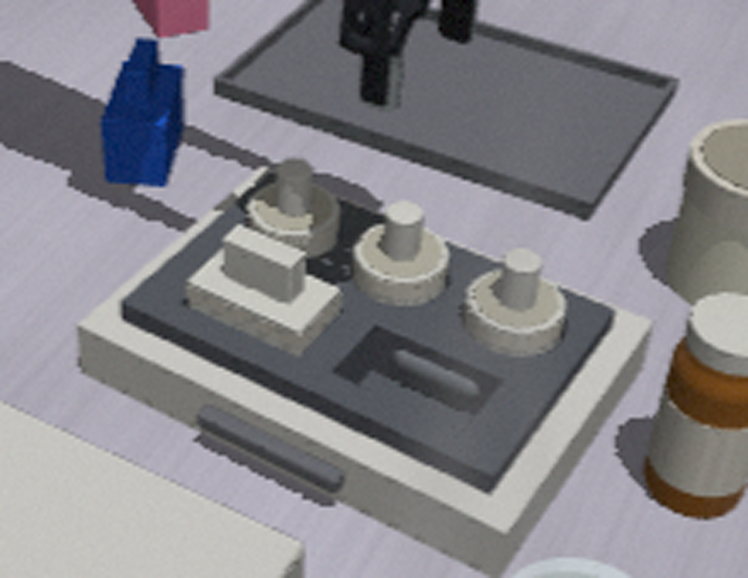

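All four items are fully down: their bodies stand equally low above the foam, at crop (290,215), (400,260), (515,310) and (265,300). Now I'll measure the cover on the mat.

```bash
python3 - <<'E'
from fitp import *
n=np.linspace(-1,1,60); p=[]
for s in(-1,1): p+=[(.140*k,s*.095,.082) for k in n]+[(s*.140,.095*k,.082) for k in n]
K=[(.016*np.cos(a),.016*np.sin(a),.122) for a in t]
P=np.array(p+K)
for c in("scene","top"):
    im=cv2.imread(f"pics/u_{c}.png")
    print(c,fit3(im,c,P,(.503,-.316,-4),.004,True),"knob",fit3(im,c,np.array(K),(.503,-.316),.004,sig=(1.5,.8)))
E
```

```text
scene (array([ 0.5008, -0.3182, -3.5469]), np.float64(-205.8)) knob (array([ 0.5002, -0.3175]), np.float64(-236.2))
top (array([ 0.5   , -0.316 , -3.3769]), np.float64(-238.8)) knob (array([ 0.5003, -0.3169]), np.float64(-237.8))
```

```bash
python3 - <<'E'
from h import *
delta(.5003,-.3167,.22,86.5)
E
```

```text
delta mm [-345.5  -50.7   -5.2] twist [-0.18  0.01 -3.02] rows>= 7.0
```

jog_arm(motion=[{"delta_pos": [-0.3455,-0.0507,-0.005],"twist": [0,0,-3],"hand": -1},{"delta_pos": [-0.3455,-0.0507,-0.005],"twist": [0,0,-3],"hand": -1},{"delta_pos": [-0.3455,-0.0507,-0.005],"twist": [0,0,-3],"hand": -1},{"delta_pos": [-0.3455,-0.0507,-0.005],"twist": [0,0,-3],"hand": -1},{"delta_pos": [-0.3455,-0.0507,-0.005],"twist": [0,0,-3],"hand": -1},{"delta_pos": [-0.3455,-0.0507,-0.005],"twist": [0,0,-3],"hand": -1},{"delta_pos": [-0.3455,-0.0507,-0.005],"twist": [0,0,-3],"hand": -1},{"delta_pos": [-0.3455,-0.0507,-0.005],"twist": [0,0,-3],"hand": -1},{"delta_pos": [-0.3455,-0.0507,-0.005],"twist": [0,0,-3],"hand": -1},{"delta_pos": [-0.3455,-0.0507,-0.005],"twist": [0,0,-3],"hand": -1},{"delta_pos": [-0.3455,-0.0507,-0.005],"twist": [0,0,-3],"hand": -1}])

```text
clock: 49.8
eef_pos: [0.5017, -0.3148, 0.2203]
eef_rot: [-3.14, -0.001, 1.511]
ft_force: [-0.8, -0.2, 0.0]
width: 1.002
```

```bash
python3 - <<'E'
import sys; sys.argv=["","v"]
from look import *
crop(ip("top"),"v1.png",110,120,330,290,3.4)
delta(.5003,-.3167,.116,86.5)
E
```

```text
delta mm [ -1.8  -1.5 104.9] twist [-0.03 -0.03  0.11] rows>= 2.1
```

View pics/v1.png

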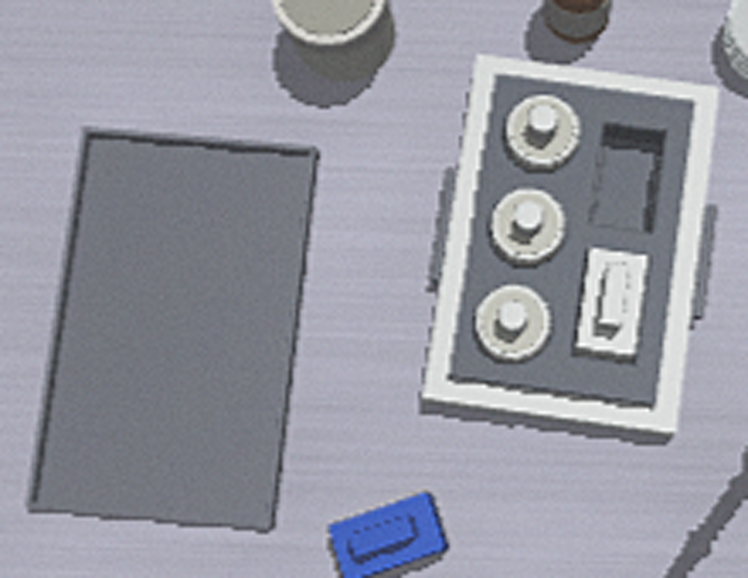

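The tray is empty and all four items are upright in their cutouts. Descending onto the cover's knob.

jog_arm(motion=[{"delta_pos": [-0.0015,-0.0015,0.04],"twist": [0,0,0],"hand": -1},{"delta_pos": [-0.0015,-0.0015,0.08],"twist": [0,0,0],"hand": -1},{"delta_pos": [-0.0015,-0.0015,0.1],"twist": [0,0,0],"hand": -1},{"delta_pos": [-0.0015,-0.0015,0.104],"twist": [0,0,0],"hand": -1},{"delta_pos": [-0.0015,-0.0015,0.104],"twist": [0,0,0],"hand": -1},{"delta_pos": [-0.0015,-0.0015,0.104],"twist": [0,0,0],"hand": 1},{"delta_pos": [-0.0015,-0.0015,0.104],"twist": [0,0,0],"hand": 1},{"delta_pos": [-0.0015,-0.0015,0.104],"twist": [0,0,0],"hand": 1},{"delta_pos": [-0.0015,-0.0015,0.104],"twist": [0,0,0],"hand": 1},{"delta_pos": [-0.0015,-0.0015,0.104],"twist": [0,0,0],"hand": 1},{"delta_pos": [-0.0015,-0.0015,0.104],"twist": [0,0,0],"hand": 1},{"delta_pos": [-0.0015,-0.0015,0.104],"twist": [0,0,0],"hand": 1}])

```text
clock: 51.1
eef_pos: [0.5009, -0.3182, 0.1189]
eef_rot: [3.14, 0.0, 1.509]
ft_force: [-0.9, 2.2, 5.8]
width: 0.353
```

jog_arm(motion=[{"delta_pos": [0,0,-0.01],"twist": [0,0,0],"hand": 1},{"delta_pos": [0,0,-0.02],"twist": [0,0,0],"hand": 1},{"delta_pos": [0,0,-0.04],"twist": [0,0,0],"hand": 1},{"delta_pos": [0,0,-0.065],"twist": [0,0,0],"hand": 1},{"delta_pos": [0,0,-0.09],"twist": [0,0,0],"hand": 1},{"delta_pos": [0,0,-0.115],"twist": [0,0,0],"hand": 1},{"delta_pos": [0,0,-0.135],"twist": [0,0,0],"hand": 1},{"delta_pos": [0,0,-0.15],"twist": [0,0,0],"hand": 1},{"delta_pos": [0,0,-0.15],"twist": [0,0,0],"hand": 1},{"delta_pos": [0,0,-0.15],"twist": [0,0,0],"hand": 1}])

```text
clock: 52.1
eef_pos: [0.4996, -0.3179, 0.2668]
eef_rot: [-3.141, -0.0, 1.509]
ft_force: [0.4, -0.0, -4.0]
width: 0.355
```

```bash
python3 - <<'E'
from fitp import *
im=snapshot("scene"); cv2.imwrite("pics/w.png",im)
n=np.linspace(-1,1,60); p=[]
for s in(-1,1): p+=[(.140*k,s*.095,.082) for k in n]+[(s*.140,.095*k,.082) for k in n]
p=np.array(p+[(.140*k,-.095,0) for k in n]+[(.140,.095*k,0) for k in n])
s=sensors.observe(); z=s["eef_pos"][2]
for dz in(-.006,-.003,0,.003): print(dz,fit3(im,"scene",p,(.501,-.317,-3.5),z-.1135+dz,True))
print(s["eef_pos"])
delta(.5870,-.0177,.265,83.4)
E
```

```text
-0.006 (array([ 0.4951, -0.3154, -3.5083]), np.float64(-212.2))
-0.003 (array([ 0.4972, -0.3174, -3.5992]), np.float64(-214.9))
0 (array([ 0.4993, -0.319 , -3.3654]), np.float64(-210.1))
0.003 (array([ 0.501 , -0.3204, -3.3377]), np.float64(-199.5))
[ 0.49914956 -0.31756381  0.26586866]
delta mm [304.7  69.3   1.1] twist [-0.13 -0.07  3.08] rows>= 6.2
```

View pics/w.png

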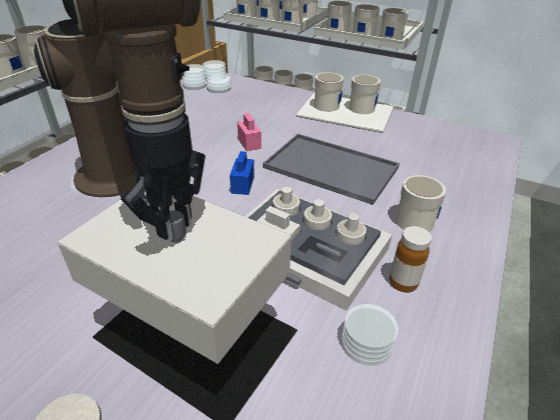

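jog_arm(motion=[{"delta_pos": [0.015,0.003,0],"twist": [0,0,0],"hand": 1},{"delta_pos": [0.04,0.009,0],"twist": [0,0,0.5],"hand": 1},{"delta_pos": [0.07,0.016,0],"twist": [0,0,1],"hand": 1},{"delta_pos": [0.1,0.023,0],"twist": [0,0,1.5],"hand": 1},{"delta_pos": [0.13,0.03,0],"twist": [0,0,2],"hand": 1},{"delta_pos": [0.16,0.037,0],"twist": [0,0,2.5],"hand": 1},{"delta_pos": [0.19,0.044,0],"twist": [0,0,3],"hand": 1},{"delta_pos": [0.22,0.05,0],"twist": [0,0,3],"hand": 1},{"delta_pos": [0.25,0.057,0],"twist": [0,0,3],"hand": 1},{"delta_pos": [0.275,0.063,0],"twist": [0,0,3],"hand": 1},{"delta_pos": [0.295,0.067,0],"twist": [0,0,3],"hand": 1},{"delta_pos": [0.3045,0.0693,0],"twist": [0,0,3],"hand": 1},{"delta_pos": [0.3045,0.0693,0],"twist": [0,0,3],"hand": 1},{"delta_pos": [0.3045,0.0693,0],"twist": [0,0,3],"hand": 1},{"delta_pos": [0.3045,0.0693,0],"twist": [0,0,3],"hand": 1},{"delta_pos": [0.3045,0.0693,0],"twist": [0,0,3],"hand": 1}])

```text
clock: 53.75
eef_pos: [0.5876, -0.0194, 0.2672]
eef_rot: [-3.141, 0.0, 1.456]
ft_force: [0.1, -0.0, -2.9]
width: 0.353
```

```bash
python3 - <<'E'
from fitp import *
im=snapshot("scene"); cv2.imwrite("pics/x.png",im)
n=np.linspace(-1,1,60); p=[]
for s in(-1,1): p+=[(.140*k,s*.095,.082) for k in n]+[(s*.140,.095*k,.082) for k in n]
p=np.array(p+[(.140*k,-.095,0) for k in n]+[(.140,.095*k,0) for k in n])
s=sensors.observe(); z=s["eef_pos"][2]
for dz in(-.006,-.003,0,.003): print(dz,fit3(im,"scene",p,(.587,-.0177,-6.5),z-.1135+dz,True))
print(s["eef_pos"],s["width"])
delta(.5870,-.018,.20,83.5)
E
```

```text
-0.006 (array([ 0.5845, -0.0156, -6.292 ]), np.float64(-223.8))
-0.003 (array([ 0.586 , -0.0194, -6.3558]), np.float64(-222.7))
0 (array([ 0.5873, -0.0234, -6.4143]), np.float64(-215.2))
0.003 (array([ 0.5885, -0.0272, -6.5091]), np.float64(-202.4))
[ 0.58769205 -0.01936454  0.26732002] 0.3565101448370529
delta mm [ 1.3 -0.8 67.3] twist [ 0.    0.01 -0.1 ] rows>= 1.3
```

View pics/x.png

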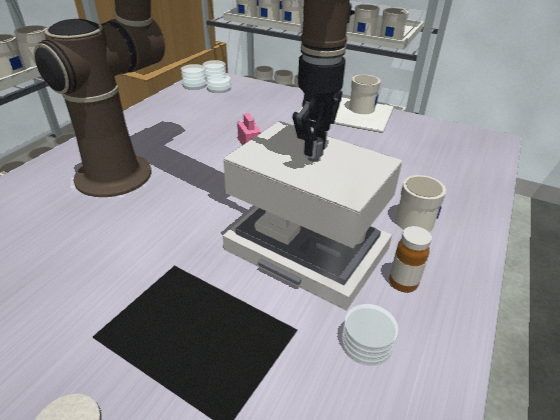

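jog_arm(motion=[{"delta_pos": [0.0012,-0.0008,0.02],"twist": [0,0,0],"hand": 1},{"delta_pos": [0.0012,-0.0008,0.04],"twist": [0,0,0],"hand": 1},{"delta_pos": [0.0012,-0.0008,0.06],"twist": [0,0,0],"hand": 1},{"delta_pos": [0.0012,-0.0008,0.075],"twist": [0,0,0],"hand": 1},{"delta_pos": [0.0012,-0.0008,0.084],"twist": [0,0,0],"hand": 1},{"delta_pos": [0.0012,-0.0008,0.084],"twist": [0,0,0],"hand": 1},{"delta_pos": [0.0012,-0.0008,0.084],"twist": [0,0,0],"hand": 1}])

```text
clock: 54.5
eef_pos: [0.5877, -0.0173, 0.1838]
eef_rot: [3.141, 0.0, 1.457]
ft_force: [0.1, -0.3, -3.3]
width: 0.354
```

```bash
python3 - <<'E'
from fitp import *
im=snapshot("scene"); crop(im,"y.png",200,120,430,310,3.4)
n=np.linspace(-1,1,60); p=[]
for s in(-1,1): p+=[(.140*k,s*.095,.082) for k in n]+[(s*.140,.095*k,.082) for k in n]
p=np.array(p+[(.140*k,-.095,0) for k in n]+[(.140,.095*k,0) for k in n])
s=sensors.observe(); z=s["eef_pos"][2]
for dz in(-.006,-.003,0,.003): print(dz,fit3(im,"scene",p,(.587,-.0177,-6.5),z-.1135+dz,True))
print(s["eef_pos"],s["width"])
delta(.5870,-.018,.157,83.5)
E
```

```text
-0.006 (array([ 0.5857, -0.0147, -6.0666]), np.float64(-238.2))
-0.003 (array([ 0.5867, -0.0179, -6.1899]), np.float64(-237.4))
0 (array([ 0.5878, -0.0209, -6.3955]), np.float64(-235.1))
0.003 (array([ 0.5886, -0.0241, -6.3492]), np.float64(-230.8))
[ 0.58809366 -0.01730456  0.18434755] 0.3519578842065904
delta mm [-0.8 -1.1 27.3] twist [ 0.12 -0.   -0.02] rows>= 0.5
```

View pics/y.png

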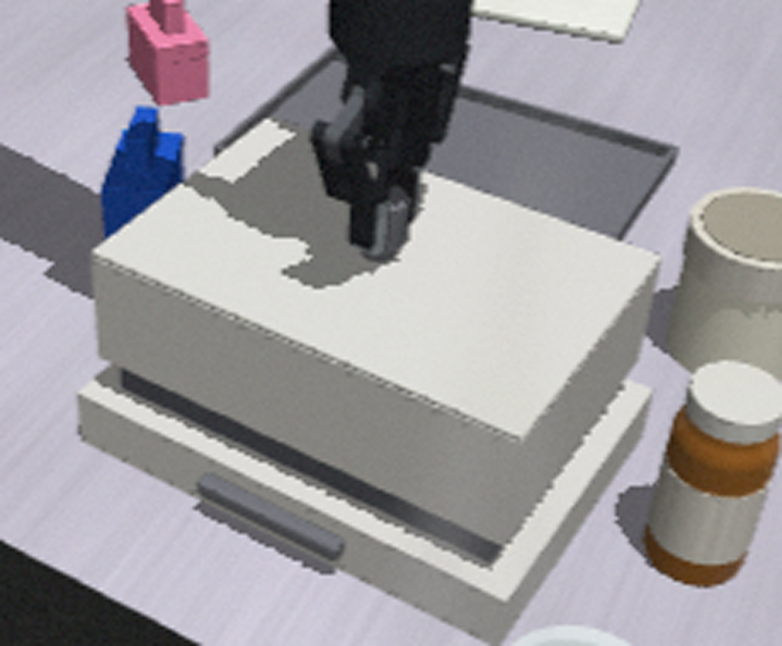

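The cover is aligned around the foam block. Lowering onto the rim.

jog_arm(motion=[{"delta_pos": [-0.0007,-0.001,0.005],"twist": [0,0,0],"hand": 1},{"delta_pos": [-0.0007,-0.001,0.01],"twist": [0,0,0],"hand": 1},{"delta_pos": [-0.0007,-0.001,0.014],"twist": [0,0,0],"hand": 1},{"delta_pos": [-0.0007,-0.001,0.018],"twist": [0,0,0],"hand": 1},{"delta_pos": [-0.0007,-0.001,0.022],"twist": [0,0,0],"hand": 1},{"delta_pos": [-0.0007,-0.001,0.025],"twist": [0,0,0],"hand": 1},{"delta_pos": [-0.0007,-0.001,0.027],"twist": [0,0,0],"hand": 1},{"delta_pos": [-0.0007,-0.001,0.027],"twist": [0,0,0],"hand": 1}])

```text
clock: 55.35
eef_pos: [0.5861, -0.0177, 0.1562]
eef_rot: [-3.141, -0.0, 1.457]
ft_force: [-0.5, 1.1, -3.1]
width: 0.354
```

jog_arm(motion=[{"delta_pos": [0,0,0.001],"twist": [0,0,0],"hand": 1},{"delta_pos": [0,0,0.002],"twist": [0,0,0],"hand": 1},{"delta_pos": [0,0,0.003],"twist": [0,0,0],"hand": 1},{"delta_pos": [0,0,0.003],"twist": [0,0,0],"hand": 1}])

```text
clock: 55.75
eef_pos: [0.5864, -0.0178, 0.1558]
eef_rot: [3.141, 0.0, 1.457]
ft_force: [-5.1, 1.0, 9.6]
width: 0.351
```

Contact at z = 0.156, the rim height. Releasing, rising and backing away.

jog_arm(motion=[{"delta_pos": [0,0,-0.001],"twist": [0,0,0],"hand": -1},{"delta_pos": [0,0,-0.001],"twist": [0,0,0],"hand": -1},{"delta_pos": [0,0,-0.001],"twist": [0,0,0],"hand": -1},{"delta_pos": [0,0,-0.001],"twist": [0,0,0],"hand": -1},{"delta_pos": [0,0,-0.001],"twist": [0,0,0],"hand": -1},{"delta_pos": [0,0,-0.001],"twist": [0,0,0],"hand": -1},{"delta_pos": [0,0,-0.03],"twist": [0,0,0],"hand": -1},{"delta_pos": [0,0,-0.07],"twist": [0,0,0],"hand": -1},{"delta_pos": [0,0,-0.11],"twist": [0,0,0],"hand": -1},{"delta_pos": [0.05,-0.02,-0.12],"twist": [0,0,0],"hand": -1},{"delta_pos": [0.32,-0.15,-0.12],"twist": [0,0,0],"hand": -1},{"delta_pos": [0.32,-0.15,-0.12],"twist": [0,0,0],"hand": -1},{"delta_pos": [0.32,-0.15,-0.12],"twist": [0,0,0],"hand": -1},{"delta_pos": [0.32,-0.15,-0.12],"twist": [0,0,0],"hand": -1},{"delta_pos": [0.32,-0.15,-0.12],"twist": [0,0,0],"hand": -1},{"delta_pos": [0.32,-0.15,-0.12],"twist": [0,0,0],"hand": -1},{"delta_pos": [0.32,-0.15,-0.12],"twist": [0,0,0],"hand": -1},{"delta_pos": [0.32,-0.15,-0.12],"twist": [0,0,0],"hand": -1},{"delta_pos": [0.32,-0.15,-0.12],"twist": [0,0,0],"hand": -1}])

```text
clock: 57.65
eef_pos: [0.4736, 0.3164, 0.273]
eef_rot: [-3.142, 0.001, 1.457]
ft_force: [0.3, -0.2, 0.3]
width: 1.005
```

```bash
python3 - <<'E'
from fitp import *
a=snapshot("scene"); b=snapshot("top"); cv2.imwrite("pics/z_top.png",b); crop(a,"z1.png",200,120,430,310,3.4)
n=np.linspace(-1,1,60); p=[]
for s in(-1,1): p+=[(.140*k,s*.095,.082) for k in n]+[(s*.140,.095*k,.082) for k in n]
K=[(.016*np.cos(q),.016*np.sin(q),.122) for q in t]
P=np.array(p+K)
for c,im in(("scene",a),("top",b)):
    for dz in(-.004,0,.004,.012): print(c,dz,fit3(im,c,P,(.587,-.0177,-6.5),.041+dz,True))
i0=cv2.imread("pics/a_scene.png"); print("start",fit3(i0,"scene",P,(.587,-.0177,-6.5),.041,True))
for nm in("drum","dishes","bottle"): print(nm,[(d["p"],d["location"]) for d in spot_in(nm,"top")][:2])
E
```

```text
scene -0.004 (array([ 0.5839, -0.015 , -6.3472]), np.float64(-241.0))
scene 0 (array([ 0.586 , -0.0203, -6.2644]), np.float64(-240.5))
scene 0.004 (array([ 0.5877, -0.0251, -6.4216]), np.float64(-236.0))
scene 0.012 (array([ 0.59  , -0.0345, -6.6534]), np.float64(-217.7))
top -0.004 (array([ 0.5871, -0.0201, -6.3563]), np.float64(-235.5))
top 0 (array([ 0.586 , -0.0201, -6.2985]), np.float64(-235.9))
top 0.004 (array([ 0.5848, -0.0203, -6.294 ]), np.float64(-235.8))Traceback (most recent call last):
  File "<stdin>", line 8, in <module>
  File "fitp.py", line 27, in fit3
    r=minimize(f,p[:n],args=(Gs,),method="Nelder-Mead",options=dict(initial_simplex=p[:n]+S,xatol=1e-5,fatol=1e-4)); p=r.x
    res = _minimize_neldermead(fun, x0, args, callback, bounds=bounds,
                               **options)
    fxc = func(xc)
    fx = function(np.copy(x), *(wrapper_args + args))
  File "fitp.py", line 21, in f
    u=proj(cam,P).astype(np.float32)
      ~~~~^^^^^^^
  File "h.py", line 11, in proj
    p=camera_params(c);K=p["intrinsics"];T=p["T"]
ValueError: time passes only in moves, steps and waits
```

View pics/z1.png

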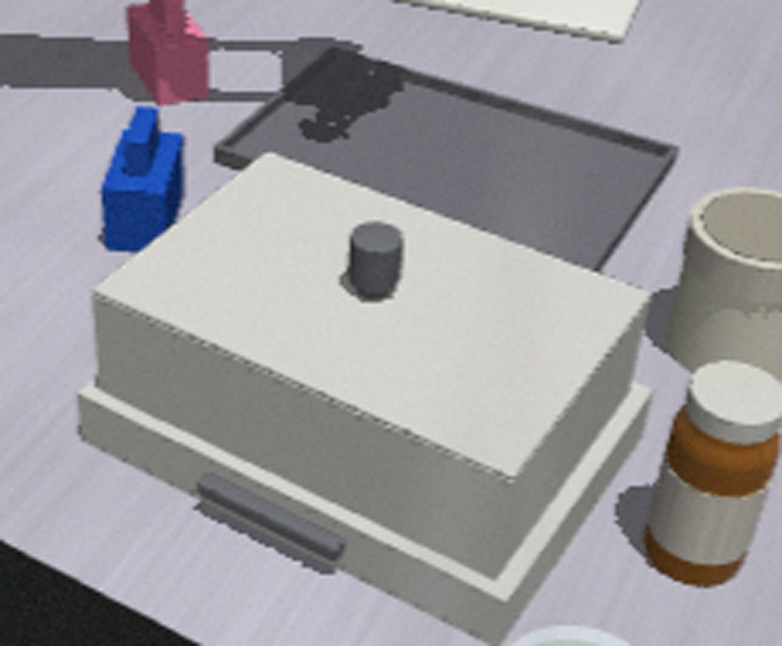

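View pics/z_top.png

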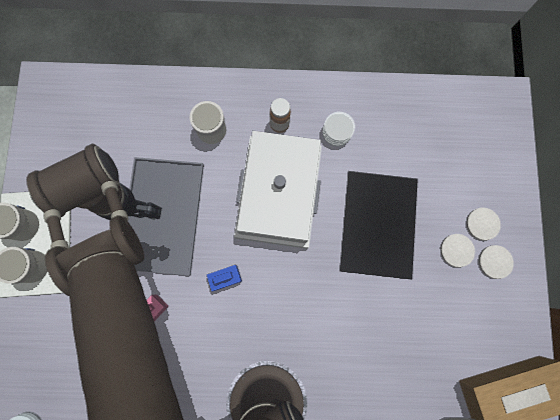

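The cover sits flat on the rim all round and the bystanders are at the same pixels as at the start: drum (207,118), jar (280,112), dishes (339,128). The gripper is open and clear. Handing in.

```bash
python3 - <<'E'
from cell import env
print(env.hand_in())
E
```

```text
the job is handed in; nothing more can be done
None
```

The job is done and handed in at about 58 s of the 210 s allowed; hand-in reported no verdict.

- **Cover off:** I lifted it by its knob and stood it upright on the mat, about 2–3 mm from the mat's centre.
- **Items in the foam:** The tray held three pots and one white box.
  - The pots went into the three round cutouts and the box into oblong_cutout0.
  - Each was pressed until it stopped hard, to within 0.5 mm of the computed floor height, under a 22–34 N push that moved it no further.
  - I let go of all four. The camera views before closing showed them upright and equally low.
- **Cover back on:** It met the rim at the expected height, and the pictures after release show it flat all round. The drum, dishes and jar are at the same pixels as at the start.

**Checks that disagreed or failed:**
- The two cameras differed by about 3 mm on the case's x position. The seated items put it between the two readings.
- My final script stopped with an interface error before the start-versus-end cover comparison and the network check of the drum, dishes and jar. Those last checks rest on the pictures and the cover fits alone.
- I saw no grip slip or knocked item.

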